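# Make up the decanting kit and the keeping kit

### The arm

A 7-joint arm with a two-finger parallel gripper is mounted at the origin on the work surface; the furniture and walls round the work are solid. World frame = base frame: x ahead of the robot, y to its left, z up, the work surface at z = 0. Lengths are in m, angles in rad, forces in N, time in s.
With the tool pointing down it reaches from about 0.425 to 1.025 m from the base axis. Payload 9.4 kg.
Tool frame: the origin (TCP) lies midway between the tips of the shut fingers; the grasp point (between the pads) lies hold_point_z behind it (hold_point_z is the distance from the TCP to the grasp point, in m); z points along the fingers, y is the line along which they close (so a half turn about z gives the same grasp; the last joint's range is limited). The gripper opens to 85 mm and grips with 20 to 120 N. Pads are 22 mm wide; open, the fingers measure 114 mm over their backs; the gripper's body (76 mm by 85 mm) begins 54 mm behind the grasp point. The pads swing forward as they close: fully open they stand 13 mm farther back than shut.
Start: joints at [-1.21, 0.599, -0.003, 1.599, 0.002, 0.943, -0.08], TCP at [0.307, 0.657, 0.231] pointing down, gripper open.
Joint ranges: [-2.57, 2.57], [-0.35, 1.97], [-1.29, 1.29], [0.11, 2.56], [-1.05, 4.19], [0.11, 1.86], [-2.63, 2.63]. Speed limits (rad/s): [2.22, 2.22, 3.01, 3.01, 3.14, 3.14, 3.14].

### API

Orientations are given as a unit quaternion [w, x, y, z].
In Python, from plant import get_state, read_camera, calibration, hand_in, recognise, masks_of, mark_of, hold_point_z gives the robot as it stands.
- The arm moves only by the shell command python3 -m crank 'ROWS'. ROWS is JSON, a list of rows, each an object of numbers: "dx", "dy", "dz": the shift along the tool's x, y, z scaled (see below); "twist": the turn about the tool's z scaled (see below); "hand": the opening, from 0 (shut) to 1 (fully open). A call has 1 to 12 rows; each row is the pose to reach, as a shift and turn from the pose commanded when the call began, along the tool's axes at that moment; what a row does not reach only later rows make up. The controller multiplies each number of a shift by 12 cm and each number of a turn by 0.5 rad. A row lasts 1/12 s, in which the tool goes at most 41.7 mm and 7.16 degrees, less where a joint would pass 70% of its speed; a pose out of reach is approached as far as the arm can. A call with a number of a shift or a turn outside -1 to 1 is refused whole. A call with a gripper value outside its range is refused whole. The fingers move at their own pace and stop on an object; the grip force is fixed at half the most. Time passes only in rows, so rows that repeat a pose let the fingers close. It gives the time, the measured TCP pose, the force, the opening and the grip force at its end, in the units of the state.
- get_state(): the state, without advancing time (a new reading comes with each control period).
- read_camera(name): name is "scene" or "top"; returns the picture (400x640x3 uint8, red, green, blue); there is no depth.
- calibration(name): a dict with "camera_matrix" (3x3 intrinsics, pixels), "rvec" (rotation vector, rad) and "tvec" (3), from world to camera coordinates, as OpenCV has them. Camera axes: x right, y down, z forward; pixel columns grow to the right and rows downward; lengths in m; the calibration is good to about 2 mm. A picture is of the moment at which its call begins. calibration takes no time and is no camera call.
- hand_in(): hands the job in; it is judged then, once.
Trained networks look in the newest picture that a camera, given by its name, has taken for a name from the list of things; names that differ only in an ending like _2 or _b are one class to them, and where a whole thing is asked for, a point or a joint stands for the part that bears it (a point fixed in the world has none). Each returns a list of dicts, best first, with "p" (0 to 1); they miss things now and then, are a little off and sometimes report something else, mostly with a low value. They report only what shows in the picture. A call takes as long as a camera call.
- recognise(query, camera): "rect" ([left, top, width, height] in pixels, round what is visible of it).
- masks_of(query, camera): "region" (400x640 bool, what is visible of it) and "rect" ([left, top, width, height] in pixels, round what is visible of it).
- mark_of(query, camera): "at" ([column, row] in pixels: a listed point, or the origin of a listed thing).
The state is a dict: "time": time; "joint_pos": joint angles; "qvel": joint speeds; "joint_efforts": joint torques, N m; "tcp_pos": TCP position; "orientation": TCP orientation; "ft_force": force on the tool from outside, world axes, zero at the start; "moment": the same for the moment, N m; "width": finger opening in m; "finger_force": force on a finger pad.
Only numpy, scipy, OpenCV 4.12 (cv2) and the standard library are available. Lean on these libraries where they do the work, as an engineer would, in place of code of your own. Each camera call takes 0.05 s, during which the arm holds its last target. There are 200 camera calls.

### The job

Make up tonight's two kits on their wooden boards from the things standing on the tablecloth: the dark board is the decanting kit and gets the winged corkscrew, the matchbox and one bottle stopper; the pale board is the keeping kit and gets the vacuum pump and the other stopper. Set each thing down upright, the right way up as it stands now, fully home in the recess cut for it, and leave the tasting glass and the wine bottle standing where they are.

Things in the scene. Friction and masses are not known exactly. Their poses are not given: they have to be found in the camera images.
- decanting_board: dark wooden board, 182 (x) x 154 mm (y), fixed, 20 mm thick; a flat brass handle juts 18 mm from each y end. Recesses 7 mm deep (floors 13 above the underside). Origin: centre of underside, z up. Recess centres in its frame, mm: corkscrew (41, 0), 56 in x by 104 in y, wings along y; matchbox (-33, -28.5), 72 in x by 53 in y, long side along x; stopper (-33, 32.5), round, diameter 45.
- keeping_board: pale wooden board, 104 (x) by 159 mm (y), fixed, 20 mm thick; a flat brass handle juts 18 mm from each y end. Recesses 7 mm deep (floors 13 above the underside). Origin: centre of underside, z up. Recess centres in its frame, mm: pump (0, -27.5), round, diameter 60; stopper (0, 35), round, diameter 45.
- corkscrew: silver winged corkscrew standing on its bell, wings fixed down: 39 mm in x, 84 in y (wings, reaching almost to the bottom), 138 tall, about 240 g. Top: T handle bar along y, 12 mm thick, 62 long, centred 132 up. Flat head of the body, 26 in x by 56 in y, at heights 62 to 88. Grip either from above, closing along x. Origin: centre of underside, z up.
- matchbox: closed yellow-topped matchbox lying flat, 37 mm along its x, 56 mm along its y, 17 mm tall, 30 g, rigid (the tray does not slide). Origin: centre of underside, z up.
- pump: white vacuum pump with a black grip on top, standing upright: foot 44 mm across, barrel 36 mm across from 27 to 71 mm up, black grip 39 mm across from 71 to 99 mm up, about 90 g, rigid (the plunger does not move). A plain body of revolution. Origin: centre of underside, z up.
- stopper_1: cork-coloured bottle stopper standing on its cap (29 mm across, 8 mm high), the narrower cork up (about 21 mm across at the top), 37 mm tall, 45 g, round: grip the cork from above. The two stoppers are identical. Origin: centre of underside, z up.
- stopper_2: cork-coloured bottle stopper standing on its cap (29 mm across, 8 mm high), the narrower cork up (about 21 mm across at the top), 37 mm tall, 45 g, round: grip the cork from above. The two stoppers are identical. Origin: centre of underside, z up.
- glass: bystander: stemmed tasting glass, loose, 65 mm across, 155 mm tall, to be left where it stands. Origin: centre of underside, z up.
- bottle: bystander: dark wine bottle, loose, 74 mm across, 321 mm tall, to be left where it stands. Origin: centre of underside, z up.

How it is judged:
By the outcome, as a careful person would: the job done as asked, in the order asked, and still so for the second after the job is handed in, with the robot touching nothing.
It also fails if it takes over 141 s, if anything falls off the work surface, if the arm or the gripper's body presses on something with over 40 N, if the wrist force passes 120 N, or if a joint passes its speed limit or range.

## Working session

There is one attempt and no reset: what is moved stays moved. The work goes in short steps, Python scripts to look and compute and a shell command to move; the robot and the scene stay as the last step left them, time stands still between calls to the robot, and variables do not carry over. Pictures are saved under pics/ and viewed, at most 14 in all, crops included, and the job is handed in when it is done.

```bash
ls; mkdir -p pics
python3 - <<'E'
from plant import *
import plant,cv2
s=get_state();print({k:s[k] for k in('time','tcp_pos','orientation','width')}, hold_point_z)
for c in('scene','top'):
    cv2.imwrite(f'pics/{c}0.png',read_camera(c)[:,:,::-1]);k=calibration(c);print(c,k)
    for q in('decanting_board','keeping_board','corkscrew','matchbox','pump','stopper_1','glass','bottle'):
        print(q,[(r['rect'],round(r['p'],2)) for r in recognise(q,c)][:4],[(r['at'],round(r['p'],2)) for r in mark_of(q,c)][:4])
E
```

```text
pics
{'time': 0.0, 'tcp_pos': array([0.30717626, 0.65619114, 0.23039954]), 'orientation': array([-9.84053429e-05,  2.17119196e-01,  9.76144782e-01, -7.81141521e-04]), 'width': 0.08525478627476721} 0.0187
scene {'camera_matrix': array([[404.96305712,   0.        , 316.4662437 ],
       [  0.        , 404.96305712, 195.61813844],
       [  0.        ,   0.        ,   1.        ]]), 'rvec': array([ 0.82337056, -2.23636272,  1.39378092]), 'tvec': array([0.35336864, 0.19292955, 0.8969731 ])}
decanting_board [([330.1, 174.4, 64.3, 27.3], 0.96)] [([363.0, 192.0], 0.79)]
keeping_board [([241.0, 218.1, 66.9, 33.9], 0.55)] [([276.5, 241.9], 0.86)]
corkscrew [([300.9, 140.6, 21.5, 43.3], 0.97)] [([311.6, 179.9], 0.96)]
matchbox [([258.2, 186.7, 22.0, 11.6], 0.45)] [([267.2, 193.9], 0.71)]
pump [] [([238.0, 210.0], 0.68)]
stopper_1 [([301.4, 188.6, 6.0, 13.0], 0.66), ([314.4, 200.0, 9.1, 17.9], 0.43)] [([305.8, 202.8], 0.56), ([316.5, 211.3], 0.49)]
glass [([230.7, 230.0, 36.8, 81.2], 0.9)] [([305.8, 201.8], 0.52)]
bottle [([415.5, 100.7, 29.4, 82.7], 0.69)] [([240.6, 209.7], 0.62), ([427.0, 180
[... 272 characters left out ...]
  0.40719627,  1.37643465])}
decanting_board [([337.2, 207.6, 67.8, 55.0], 0.85), ([232.0, 173.8, 51.4, 45.0], 0.17)] [([369.9, 234.5], 0.89)]
keeping_board [([230.7, 174.1, 54.3, 44.9], 0.77)] [([258.0, 198.2], 0.97)]
corkscrew [([361.4, 155.2, 24.6, 33.5], 0.55), ([231.7, 176.5, 51.4, 40.1], 0.43)] []
matchbox [([321.4, 154.9, 23.6, 11.6], 0.58), ([421.9, 232.0, 45.1, 74.4], 0.44)] [([329.3, 161.5], 0.46)]
pump [([281.7, 133.0, 14.9, 31.8], 0.5)] [([331.0, 164.7], 0.73)]
stopper_1 [] [([304.7, 217.9], 0.63), ([329.0, 197.8], 0.48), ([433.5, 293.3], 0.41)]
glass [([168.2, 177.1, 22.3, 42.3], 0.66)] [([181.5, 212.7], 0.77)]
bottle [([421.3, 233.4, 43.9, 71.6], 0.64)] [([436.3, 291.5], 0.96)]
```

Run:
```python
import cv2
a=cv2.imread('pics/scene0.png');b=cv2.imread('pics/top0.png')
cv2.imwrite('pics/s1.png',cv2.resize(a[90:320,200:500],(780,598),interpolation=cv2.INTER_CUBIC))
cv2.imwrite('pics/t1.png',cv2.resize(b[110:330,150:480],(800,533),interpolation=cv2.INTER_CUBIC))
```

```text
(no output)
```

View pics/s1.png

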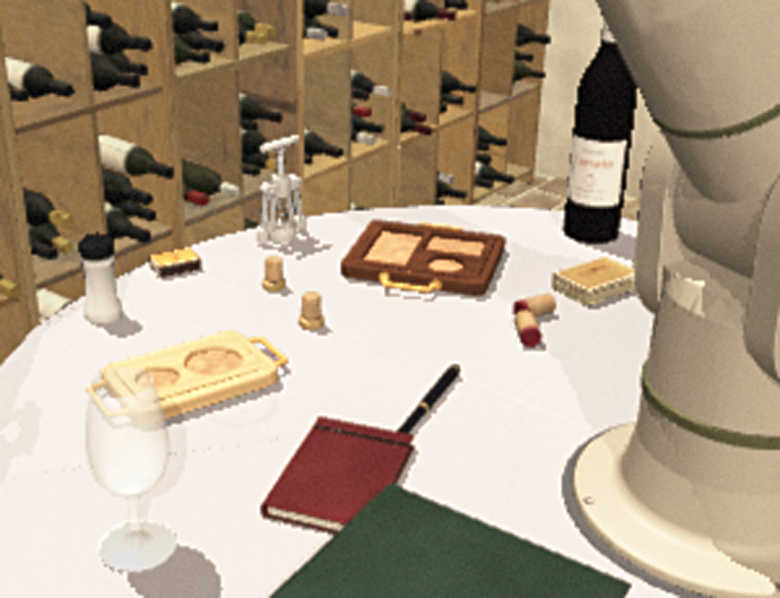

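View pics/t1.png

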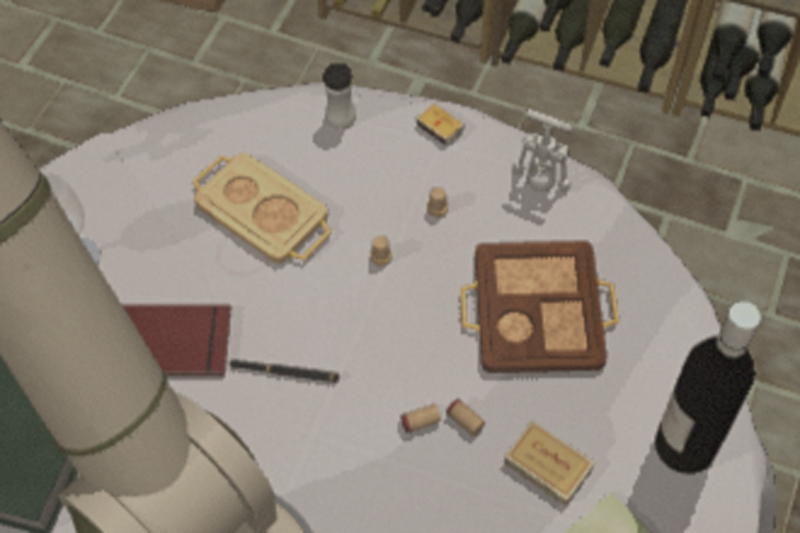

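The pictures show the dark board at about top px (370,234), the pale board at (258,198), the stoppers at (329,194) and (306,213), the pump at (289,150), the matchbox at (331,161) and the corkscrew at (373,175). The larger "Cachets" box at (376,300) is a decoy. Next I fit silhouettes in both views.

```bash
cat > h.py <<'E'
import numpy as np, cv2
from plant import *
from scipy.optimize import differential_evolution as DE
CAL={c:calibration(c) for c in('scene','top')}
def proj(P,c):
    k=CAL[c]; return cv2.projectPoints(np.float64(P).reshape(-1,1,3),k['rvec'],k['tvec'],k['camera_matrix'],None)[0].reshape(-1,2)
def ray(px,c):
    k=CAL[c];R=cv2.Rodrigues(k['rvec'])[0];d=R.T@np.linalg.solve(k['camera_matrix'],[*px,1.]);return -R.T@k['tvec'],d
def onz(px,z,c):
    o,d=ray(px,c);return o+d*(z-o[2])/d[2]
def tri(pt,ps):
    (o,d),(p,e)=ray(pt,'top'),ray(ps,'scene');t=np.linalg.lstsq(np.c_[d,-e],p-o,rcond=None)[0]
    a,b=o+d*t[0],p+e*t[1];return (a+b)/2,np.linalg.norm(a-b)
def box(x,y,z0,z1,cx=0,cy=0): return np.array([[cx+i*x/2,cy+j*y/2,z] for i in(-1,1) for j in(-1,1) for z in(z0,z1)])/1e3
def cyl(d0,d1,z0,z1):
    a=np.linspace(0,2*np.pi,24,0);return np.array([[d*np.cos(t)/2,d*np.sin(t)/2,z] for d,z in((d0,z0),(d1,z1)) for t in a])/1e3
M=dict(decanting_board=[box(182,154,0,20)],keeping_board=[box(104,159,0,20)],
 corkscrew=[box(12,62,126,138),box(26,56,62,88),box(12,84,4,60),cyl(39,30,0,40),cyl(12,12,88,130)],matchbox=[box(37,56,0,17)],
 pump=[cyl(44,44,0,8),cyl(40,36,8,27),cyl(36,36,27,71),cyl(39,39,71,99)],stopper=[cyl(29,29,0,8),cyl(24,21,8,37)])
def world(P,p):
    x,y,z,a=p;c,s=np.cos(a),np.sin(a);return P@np.array([[c,-s,0],[s,c,0],[0,0,1]]).T+[x,y,z]
S=8
def sil(name,p,c,off,sh):
    m=np.zeros(sh,np.uint8)
    for P in M[name]:
        q=((proj(world(P,p),c)+.5-off)*S).astype(np.float32);cv2.fillConvexPoly(m,cv2.convexHull(q.round().astype(np.int32)),1)
    return m
E
python3 - <<'E'
from h import *
import cv2
G={c:read_camera(c) for c in('scene','top')}
np.savez('img0.npz',**G)
names=['decanting_board','keeping_board','corkscrew','matchbox','pump','stopper_1']
out={}
for n in names:
  for c in G:
    for i,r in enumerate(masks_of(n,c)[:3]):
        print(n,c,i,np.round(r['rect']),round(r['p'],2),r['region'].sum()); out[f'{n}|{c}|{i}']=r['region']
np.savez('masks.npz',**out)
for n,pt,ps in [('dec',(369.9,234.5),(363,192)),('keep',(258,198.2),(276.5,241.9)),('st A',(329,199.5),(305.3,202)),('st B',(306,219),(320.3,216)),('pump',(288.5,161),(238.5,213.5))]:
    print(n,onz(pt,0,'top').round(3),onz(ps,0,'scene').round(3))
E
```

```text
decanting_board scene 0 [332. 176.  60.  29.] 0.78 1404
decanting_board scene 1 [259. 186.  19.   9.] 0.42 190
decanting_board top 0 [339. 207.  66.  57.] 0.68 2830
keeping_board scene 0 [253. 221.  53.  30.] 0.96 1177
keeping_board top 0 [232. 174.  53.  43.] 0.73 1462
corkscrew scene 0 [301. 141.  18.  40.] 0.97 429
corkscrew top 0 [361. 155.  25.  33.] 0.93 407
matchbox scene 0 [259. 188.  21.   8.] 0.6 161
matchbox top 0 [284. 132.  12.  32.] 0.65 288
pump scene 0 [231. 176.  18.  37.] 0.61 477
pump top 0 [282. 134.  14.  30.] 0.82 274
pump top 1 [299. 207.  10.  11.] 0.41 97
stopper_1 scene 0 [314. 200.   6.  19.] 0.46 87
stopper_1 top 0 [326. 187.   9.  12.] 0.56 81
dec [ 0.473 -0.231  0.   ] [ 0.462 -0.227  0.   ]
keep [0.478 0.149 0.   ] [0.461 0.166 0.   ]
st A [ 0.552 -0.069  0.   ] [ 0.558 -0.053  0.   ]
st B [ 0.458 -0.025  0.   ] [ 0.464 -0.013  0.   ]
pump [0.653 0.113 0.   ] [0.66 0.13 0.  ]
```

```bash
cat > fit.py <<'E'
from h import *
mk=np.load('masks.npz');g=np.load('img0.npz')
def fit(n,name,keys,p0,ab,dz=.006):
    T={}
    for c,m in keys.items():
        ys,xs=np.nonzero(m);off=np.array([xs.min()-8,ys.min()-8]);h=ys.max()-off[1]+9;w=xs.max()-off[0]+9
        t=cv2.resize(m[off[1]:off[1]+h,off[0]:off[0]+w].astype(np.uint8),None,fx=S,fy=S,interpolation=cv2.INTER_NEAREST);T[c]=(off,t)
    def cost(p):
        v=0
        for c,(o,t) in T.items():
            s=sil(name,p,c,o,t.shape);v-=(s&t).sum()/(s|t).sum()
        return v
    r=DE(cost,[(p0[0]-.04,p0[0]+.04),(p0[1]-.04,p0[1]+.04),(-dz,dz),ab],popsize=12,maxiter=60,seed=1,tol=1e-5)
    print(n,(r.x*[1e3,1e3,1e3,57.3]).round(1),round(r.fun,3));return r.x
K=lambda n,a=0,b=0:{'scene':mk[f'{n}|scene|{a}'],'top':mk[f'{n}|top|{b}']}
R={}
# camera up in top image ~ which world dir
print(onz((370,234),0,'top'),onz((370,200),0,'top'))
R['decanting_board']=fit('dec','decanting_board',K('decanting_board'),(.468,-.229),(-.8,.8))
R['keeping_board']=fit('keep','keeping_board',K('keeping_board'),(.47,.157),(-1.57,1.57))
R['corkscrew']=fit('cork','corkscrew',K('corkscrew'),onz((373,188),0,'top')[:2],(-1.57,1.57))
R['pump']=fit('pump','pump',K('pump'),(.655,.12),(0,.01))
R['matchbox']=np.r_[tri((331.3,160.5),(267.7,190.3))[0],0.];R['matchbox'][2]-=.017;print('mb',R['matchbox'])
for n,pt,ps in(('stopper_A',(329.8,187.8),(304.9,188.7)),('stopper_B',(306.5,207.8),(319.9,203))):
    x,e=tri(pt,ps);print(n,x,e);R[n]=np.r_[x-[0,0,.037],0]
np.savez('R.npz',**R)
E
cat > sheet.py <<'E'
from h import *
g=np.load('img0.npz');R=np.load('R.npz')
def tile(n,c,w,h,f,dr=True):
    p=R[n];m=n.split('_')[0] if n[:2]=='st' else n
    ctr=proj([p[:3]+[0,0,.02 if m!='corkscrew' else .06]],c)[0].astype(int);o=ctr-[w//2,h//2]
    im=cv2.resize(g[c][o[1]:o[1]+h,o[0]:o[0]+w,::-1],None,fx=f,fy=f,interpolation=cv2.INTER_CUBIC)
    print(n,c,'off',o)
    if dr:
        for P in M[m]:
            q=cv2.convexHull(((proj(world(P,p),c)+.5-o)*f).round().astype(np.int32));cv2.polylines(im,[q],True,(255,0,255),1)
        q=((proj(world(np.array([[0,0,.02],[.05,0,.02]]),p),c)+.5-o)*f).astype(int)
        if 'board' in n: cv2.arrowedLine(im,q[0].tolist(),q[1].tolist(),(0,0,255),1)
    return im
cs=('top','scene')
cv2.imwrite('pics/b.png',np.vstack([np.hstack([tile(n,c,80,60,5) for n in('decanting_board','keeping_board')]) for c in cs]))
cv2.imwrite('pics/o.png',np.vstack([np.hstack([tile(n,c,32,56,5) for n in('corkscrew','pump','matchbox','stopper_A','stopper_B')]) for c in cs]))
E
python3 fit.py && python3 sheet.py
```

```text
[ 0.47497464 -0.23071372  0.        ] [ 0.59551561 -0.1937214   0.        ]
dec [ 469.3 -237.2   -1.1   22.1] -1.865
keep [480.8 150.8   5.3 -18.9] -1.592
cork [ 663.5 -181.9   -3.6    7.2] -1.375
pump [ 6.712e+02  1.155e+02 -2.700e+00  2.000e-01] -1.769
mb [ 0.69858882 -0.02477383 -0.00864456  0.        ]
stopper_A [ 0.57036476 -0.06453111  0.03828732] 0.0013101127510220607
stopper_B [ 0.47389507 -0.02188831  0.03699979] 0.003386254065191735
decanting_board top off [331 203]
keeping_board top off [217 163]
decanting_board scene off [323 155]
keeping_board scene off [234 198]
corkscrew top off [358 144]
pump top off [273 125]
matchbox top off [315 131]
stopper_A top off [313 163]
stopper_B top off [290 183]
corkscrew scene off [291 137]
pump scene off [223 177]
matchbox scene off [251 161]
stopper_A scene off [288 165]
stopper_B scene off [303 179]
```

View pics/b.png

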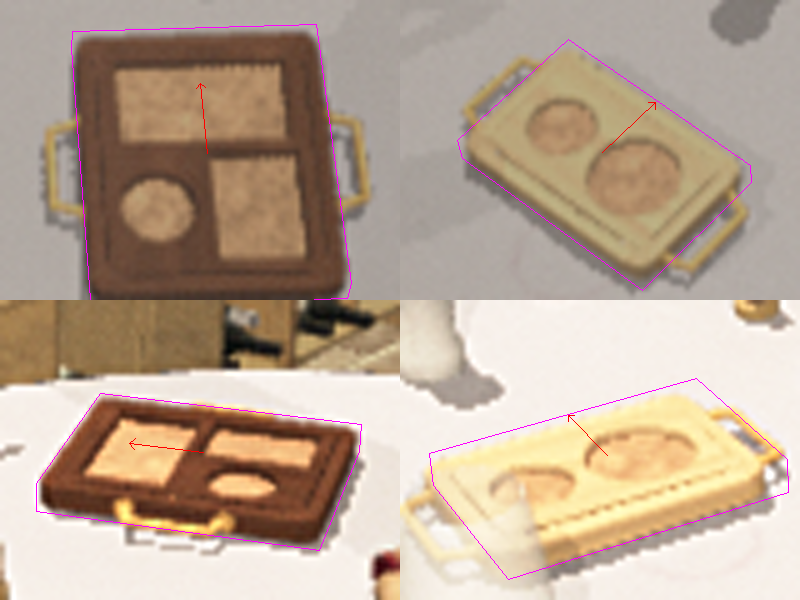

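View pics/o.png

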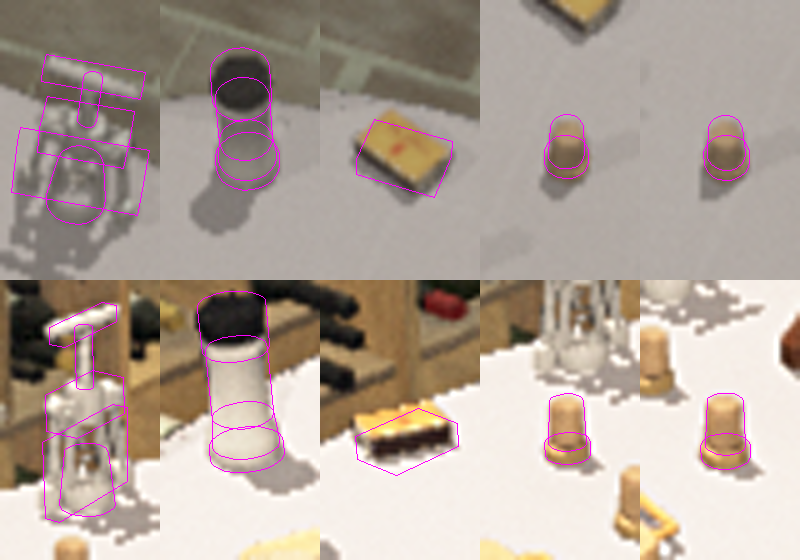

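Stopper fits match well. The board outlines and the matchbox need refining, so I fit the boards on recess rims and zoom on the matchbox and corkscrew.

```bash
cat > b2.py <<'E'
from h import *
from scipy.optimize import least_squares
def px(t,off,o): return (np.array(t,float)-o)/5+off-.5
cs=lambda cx,cy,w,h:[(cx+w/2,cy+h/2),(cx+w/2,cy-h/2),(cx-w/2,cy-h/2),(cx-w/2,cy+h/2)]
P=np.array(cs(41,0,56,104)+cs(-33,-28.5,72,53)+[(-33,32.5)]);P=np.c_[P,np.full(9,20)]/1e3
top=px([(115,67),(280,62),(287,138),(118,142),(212,155),(297,152),(305,258),(220,260),(158,209)],(331,203),(0,0))
sc=px([(84,475),(118,417),(200,428),(165,487),(203,457),(212,430),(315,437),(312,468),(243,485)],(323,155),(0,300))
f=lambda p:np.r_[(proj(world(P,p),'top')-top).ravel(),(proj(world(P,p),'scene')-sc).ravel()]
r=least_squares(f,[.469,-.237,0,.38],loss='soft_l1');print('dec',(r.x*[1e3,1e3,1e3,57.3]).round(1));print(f(r.x).reshape(2,9,2).round(1).tolist())
for n,q in(('cork',(41,0)),('match',(-33,-28.5)),('stop',(-33,32.5))): print(n,world(np.array([[q[0],q[1],13]])/1e3,r.x).round(4))
pu=tri(px((635,176),(217,163),(400,0)),px((641,455),(234,198),(400,300)));st=tri(px((562,127),(217,163),(400,0)),px((532,486),(234,198),(400,300)))
print('keep pump',pu,'stop',st,np.linalg.norm(pu[0]-st[0]))
g=np.load('img0.npz')
t=[cv2.resize(g[c][y:y+h,x:x+w,::-1],(400,300),interpolation=cv2.INTER_CUBIC) for c,x,y,w,h in(('top',314,148,32,24),('scene',252,178,32,24),('top',354,151,40,30),('scene',290,136,40,30))]
cv2.imwrite('pics/z.png',np.vstack([np.hstack(t[:2]),np.hstack(t[2:])]))
E
python3 b2.py
```

```text
dec [ 468.1 -237.3   -5.5   22.3]
[[[-0.4, -0.4], [-0.2, -0.5], [0.4, -0.2], [0.4, 0.1], [-0.6, -0.2], [-0.3, -0.2], [0.8, -0.5], [0.1, -0.3], [-0.0, -0.3]], [[-0.5, 0.7], [0.9, -0.0], [0.5, -0.3], [0.3, 0.5], [-0.5, 0.1], [1.2, -0.7], [1.7, 0.5], [-0.4, 0.6], [0.2, 0.2]]]
cork [[ 0.5061 -0.2217  0.0075]]
match [[ 0.4484 -0.2762  0.0075]]
stop [[ 0.4253 -0.2198  0.0075]]
keep pump (array([0.4780568 , 0.12809954, 0.0158257 ]), np.float64(0.0022564910695233786)) stop (array([0.49717907, 0.18817629, 0.01665834]), np.float64(0.003654045380776175)) 0.06305211812098994
```

View pics/z.png

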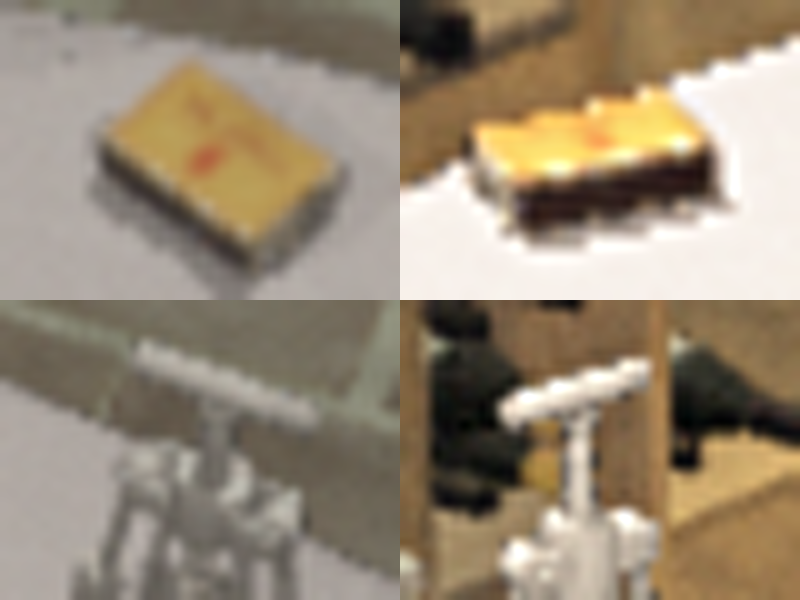

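```bash
cat >> b2.py <<'E'
print('--- z fixed')
f0=lambda p:f([p[0],p[1],0,p[2]]);r=least_squares(f0,[.469,-.237,.38],loss='soft_l1').x;B=np.array([r[0],r[1],0,r[2]]);print('dec',(B*[1e3,1e3,1,57.3]).round(1))
for n,q in(('cork',(41,0)),('match',(-33,-28.5)),('stop',(-33,32.5))): print(n,world(np.array([[q[0],q[1],13]])/1e3,B).round(4))
def pt(name,pairs,z):
    r=least_squares(lambda p:np.r_[proj([[*p,z]],'top')[0]-pairs[0],proj([[*p,z]],'scene')[0]-pairs[1]],[.5,0]);print(name,r.x.round(4),'res px',r.fun.round(1));return r.x
pt('kpump',(px((635,176),(217,163),(400,0)),px((641,455),(234,198),(400,300))),.02)
pt('kstop',(px((562,127),(217,163),(400,0)),px((532,486),(234,198),(400,300))),.02)
T=np.array([(105,130),(190,60),(340,165),(255,245)])/12.5+[314,148]-.5;Sc=np.array([(72,125),(290,95),(310,150),(115,185)])/12.5+[252,178]-.5
print('mb tri',tri(T.mean(0),Sc.mean(0)));pt('mb',(T.mean(0),Sc.mean(0)),.017)
for nm,Q,c in(('T',T,'top'),('S',Sc,'scene')):
    W=np.array([onz(q,.017,c)[:2] for q in Q]);d=np.roll(W,-1,0)-W;print(nm,W.mean(0).round(4),[(round(np.hypot(*v)*1e3),round(np.degrees(np.arctan2(v[1],v[0])))) for v in d])
HT=np.array([(142,52),(316,112)])/10+[354,151]-.5;HS=np.array([(107,110),(246,71)])/10+[290,136]-.5
print('handle tri',tri(HT.mean(0),HS.mean(0)));pt('cork',(HT.mean(0),HS.mean(0)),.132)
for Q,c in((HT,'top'),(HS,'scene')):
    W=np.array([onz(q,.132,c)[:2] for q in Q]);d=W[1]-W[0];print(c,W.mean(0),np.hypot(*d),np.degrees(np.arctan2(d[1],d[0])))
pt('stA',((329.8,187.8),(304.9,188.7)),.037);pt('stB',((306.5,207.8),(319.9,203)),.037)
print('bottle',onz((436.3,291.5),0,'top'),onz((427,180),0,'scene'),'glass',onz((181.5,212.7),0,'top'))
for c in CAL: print(c,ray((0,0),c)[0])
E
cat > go.py <<'E'
import sys
from h import *
a=[float(v) for v in sys.argv[1:]]  # x y z(tcp) closing-angle deg
s=get_state();w,x,y,z=s['orientation'];from scipy.spatial.transform import Rotation as Ro
R=Ro.from_quat([x,y,z,w]).as_matrix();d=R.T@(np.array(a[:3])-s['tcp_pos'])/.12
cur=np.degrees(np.arctan2(R[1,1],R[0,1]));print('t',round(s['time'],1),'tcp',s['tcp_pos'].round(4),'F',s['ft_force'].round(1),'w',round(s['width'],4),'close',round(cur,1),'tilt',R[2,2].round(4),'q7',round(s['joint_pos'][6],2))
print('shift units',d.round(3))
if len(a)>3:
    t=-((a[3]-cur+90)%180-90);print('twist units',round(np.radians(t)/.5,3))
E
python3 b2.py; python3 go.py .6986 -.025 .1
```

```text
dec [ 468.1 -237.3   -5.5   22.3]
[[[-0.4, -0.4], [-0.2, -0.5], [0.4, -0.2], [0.4, 0.1], [-0.6, -0.2], [-0.3, -0.2], [0.8, -0.5], [0.1, -0.3], [-0.0, -0.3]], [[-0.5, 0.7], [0.9, -0.0], [0.5, -0.3], [0.3, 0.5], [-0.5, 0.1], [1.2, -0.7], [1.7, 0.5], [-0.4, 0.6], [0.2, 0.2]]]
cork [[ 0.5061 -0.2217  0.0075]]
match [[ 0.4484 -0.2762  0.0075]]
stop [[ 0.4253 -0.2198  0.0075]]
keep pump (array([0.4780568 , 0.12809954, 0.0158257 ]), np.float64(0.0022564910695233786)) stop (array([0.49717907, 0.18817629, 0.01665834]), np.float64(0.003654045380776175)) 0.06305211812098994
--- z fixed
dec [ 465.3 -236.1    0.    22.1]
cork [[ 0.5033 -0.2206  0.013 ]]
match [[ 0.4455 -0.2749  0.013 ]]
stop [[ 0.4225 -0.2184  0.013 ]]
kpump [0.4759 0.1291] res px [-0.7 -0.6  0.6 -0.7]
kstop [0.4956 0.189 ] res px [-0.6 -0.8  0.7 -0.4]
mb tri (array([ 0.69914479, -0.02441298,  0.01401865]), np.float64(0.00150056343537537))
mb [ 0.6972 -0.0238] res px [-0.4 -0.4  0.4 -0.5]
T [ 0.6962 -0.0254] [(33, -24), (54, -112), (35, 159), (56, 66)]
S [ 0.6956 -0.0208] [(58, -122), (36, 144), (52, 63), (40, -26)]
handle tri (array([ 0.66329658, -0.18271901,  0.1304875 ]), np.float64(0.0014399167161045032))
cork [ 0.6623 -0.1824] res px [-0.2 -0.3  0.3 -0.2]
top [ 0.66127568 -0.18313758] 0.05720014398020105 -94.17305759942818
scene [ 0.66159942 -0.18048201] 0.05992757582781681 -98.7967953659492
stA [ 0.5711 -0.0648] res px [ 0.2  0.3 -0.3  0.2]
stB [ 0.4738 -0.0219] res px [ 0.   0.6 -0.4 -0.3]
bottle [ 0.35829427 -0.46610906  0.        ] [ 0.34642076 -0.44729432  0.        ] glass [0.34380631 0.35584859 0.        ]
scene [-0.20936981  0.77384973  0.56918611]
top [-0.30800222 -0.35801696  1.37299214]
t 2.4 tcp [0.3074 0.6566 0.2313] F [-1.2  0.2  0.4] w 0.0856 close 64.9 tilt -1.0 q7 -0.08
shift units [-5.361 -3.762  1.094]
```

Poses found: 
- Matchbox at (.697, -.024), short axis at -23.5°.
- Corkscrew at (.662, -.182), closing angle -6°.
- Stoppers at (.571, -.065) and (.474, -.022), pump at (.671, .115).
- Dark board yaw 22°.

I'll place the small things first, so the tall ones don't crowd the gripper. First move: over the matchbox.

```bash
python3 -m crank '[{"dx":-0.9,"dy":-0.63,"hand":1},{"dx":-0.9,"dy":-0.63,"hand":1},{"dx":-0.9,"dy":-0.63,"hand":1},{"dx":-0.9,"dy":-0.63,"hand":1},{"dx":-0.9,"dy":-0.63,"hand":1}]'
python3 -m crank '[{"dx":-0.9,"dy":-0.63,"hand":1},{"dx":-0.9,"dy":-0.63,"hand":1},{"dx":-0.9,"dy":-0.63,"hand":1},{"dx":-0.9,"dy":-0.63,"hand":1},{"dx":-0.9,"dy":-0.63,"hand":1}]' 
python3 go.py .697 -.0238 .10 156.5
```

```text
t 2.4 tcp [0.3074 0.6566 0.2313] F [-1.2  0.2  0.4] w 0.0856 close 64.9 tilt -1.0 q7 -0.08
shift units [-5.344 -3.759  1.094]
twist units 3.086invalid input at $[0]: expected keys dx, dy, dz, twist, hand
invalid input at $[0]: expected keys dx, dy, dz, twist, hand
```

```bash
python3 -m crank '[{"dx":-0.9,"dy":-0.63,"dz":0,"twist":0,"hand":1},{"dx":-0.9,"dy":-0.63,"dz":0,"twist":0,"hand":1},{"dx":-0.9,"dy":-0.63,"dz":0,"twist":0,"hand":1},{"dx":-0.9,"dy":-0.63,"dz":0,"twist":0,"hand":1},{"dx":-0.9,"dy":-0.63,"dz":0,"twist":0,"hand":1}]'
python3 -m crank '[{"dx":-0.9,"dy":-0.63,"dz":0,"twist":0,"hand":1},{"dx":-0.9,"dy":-0.63,"dz":0,"twist":0,"hand":1},{"dx":-0.9,"dy":-0.63,"dz":0,"twist":0,"hand":1},{"dx":-0.9,"dy":-0.63,"dz":0,"twist":0,"hand":1},{"dx":-0.9,"dy":-0.63,"dz":0,"twist":0,"hand":1}]'
python3 go.py .697 -.0238 .10 156.5
```

```text
time: 2.82
tcp_pos: [0.3764, 0.5387, 0.2318]
orientation: [0.001, 0.22, 0.975, -0.0]
ft_force: [-0.4, 1.2, 0.1]
width: 0.085
finger_force: 0.0
time: 3.23
tcp_pos: [0.441, 0.4255, 0.2316]
orientation: [0.001, 0.22, 0.976, -0.0]
ft_force: [0.2, 0.5, 0.3]
width: 0.0851
finger_force: 0.0
t 3.2 tcp [0.441  0.4255 0.2316] F [0.2 0.5 0.3] w 0.0851 close 64.6 tilt -1.0 q7 0.26
shift units [-3.53  -2.469  1.102]
twist units 3.077
```

```bash
python3 -m crank '[{"dx":-0.88,"dy":-0.62,"dz":0,"twist":0,"hand":1},{"dx":-0.88,"dy":-0.62,"dz":0,"twist":0,"hand":1},{"dx":-0.88,"dy":-0.62,"dz":0,"twist":0,"hand":1},{"dx":-0.88,"dy":-0.62,"dz":0,"twist":0,"hand":1},{"dx":-0.88,"dy":-0.62,"dz":0,"twist":0,"hand":1}]' >/dev/null
python3 -m crank '[{"dx":-0.88,"dy":-0.62,"dz":0,"twist":0,"hand":1},{"dx":-0.88,"dy":-0.62,"dz":0,"twist":0,"hand":1},{"dx":-0.88,"dy":-0.62,"dz":0,"twist":0,"hand":1},{"dx":-0.88,"dy":-0.62,"dz":0,"twist":0,"hand":1},{"dx":-0.88,"dy":-0.62,"dz":0,"twist":0,"hand":1}]' >/dev/null
python3 -m crank '[{"dx":-0.88,"dy":-0.62,"dz":0,"twist":0,"hand":1},{"dx":-0.88,"dy":-0.62,"dz":0,"twist":0,"hand":1},{"dx":-0.88,"dy":-0.62,"dz":0,"twist":0,"hand":1},{"dx":-0.88,"dy":-0.62,"dz":0,"twist":0,"hand":1},{"dx":-0.88,"dy":-0.62,"dz":0,"twist":0,"hand":1}]' >/dev/null
python3 -m crank '[{"dx":-0.88,"dy":-0.62,"dz":0,"twist":1,"hand":1},{"dx":-0.88,"dy":-0.62,"dz":0,"twist":1,"hand":1},{"dx":-0.88,"dy":-0.62,"dz":0,"twist":1,"hand":1},{"dx":-0.88,"dy":-0.62,"dz":0,"twist":1,"hand":1},{"dx":-0.88,"dy":-0.62,"dz":0,"twist":1,"hand":1}]' 
python3 -m crank '[{"dx":0,"dy":0,"dz":0,"twist":1,"hand":1},{"dx":0,"dy":0,"dz":0,"twist":1,"hand":1},{"dx":0,"dy":0,"dz":0,"twist":1,"hand":1},{"dx":0,"dy":0,"dz":0,"twist":1,"hand":1},{"dx":0,"dy":0,"dz":0,"twist":1,"hand":1}]' >/dev/null
python3 -m crank '[{"dx":0,"dy":0,"dz":0,"twist":1,"hand":1},{"dx":0,"dy":0,"dz":0,"twist":1,"hand":1},{"dx":0,"dy":0,"dz":0,"twist":1,"hand":1},{"dx":0,"dy":0,"dz":0,"twist":1,"hand":1},{"dx":0,"dy":0,"dz":0,"twist":1,"hand":1},{"dx":0,"dy":0,"dz":0,"twist":1,"hand":1}]' 
python3 go.py .697 -.0238 .07 156.5
```

```text
time: 4.9
tcp_pos: [0.6963, -0.0195, 0.2308]
orientation: [0.0, 0.455, 0.891, 0.0]
ft_force: [-0.5, 1.1, -1.1]
width: 0.0854
finger_force: 0.0
time: 5.82
tcp_pos: [0.6951, -0.0175, 0.231]
orientation: [-0.0, 0.821, 0.571, -0.0]
ft_force: [0.4, -0.8, -0.2]
width: 0.0858
finger_force: 0.0
t 5.8 tcp [ 0.6951 -0.0175  0.231 ] F [ 0.4 -0.8 -0.2] w 0.0858 close -20.4 tilt -1.0 q7 -0.12
shift units [-0.044  0.034  1.341]
twist units 0.108
```

```bash
python3 -m crank '[{"dx":-0.045,"dy":0.035,"dz":0.9,"twist":0.11,"hand":0.8},{"dx":-0.045,"dy":0.035,"dz":0.9,"twist":0.11,"hand":0.8},{"dx":-0.045,"dy":0.035,"dz":0.9,"twist":0.11,"hand":0.8},{"dx":-0.045,"dy":0.035,"dz":0.9,"twist":0.11,"hand":0.8},{"dx":-0.045,"dy":0.035,"dz":0.9,"twist":0.11,"hand":0.8},{"dx":-0.045,"dy":0.035,"dz":0.9,"twist":0.11,"hand":0.8},{"dx":-0.045,"dy":0.035,"dz":0.9,"twist":0.11,"hand":0.8}]' 
python3 go.py .697 -.0238 .005 156.5
python3 - <<'E'
from h import *
a,b=read_camera('top'),read_camera('scene')
cv2.imwrite('pics/m1.png',np.hstack([cv2.resize(i[y:y+50,x:x+50,::-1],(400,400),interpolation=cv2.INTER_CUBIC) for i,x,y in((a,306,128),(b,242,150))]))
E
```

```text
time: 6.4
tcp_pos: [0.6986, -0.0269, 0.1257]
orientation: [0.001, 0.839, 0.544, 0.002]
ft_force: [-0.4, 0.2, 1.2]
width: 0.0687
finger_force: 0.0
t 6.4 tcp [ 0.6986 -0.0269  0.1257] F [-0.4  0.2  1.2] w 0.0687 close -24.1 tilt -1.0 q7 -0.11
shift units [ 0.017 -0.026  1.006]
twist units -0.02
```

View pics/m1.png

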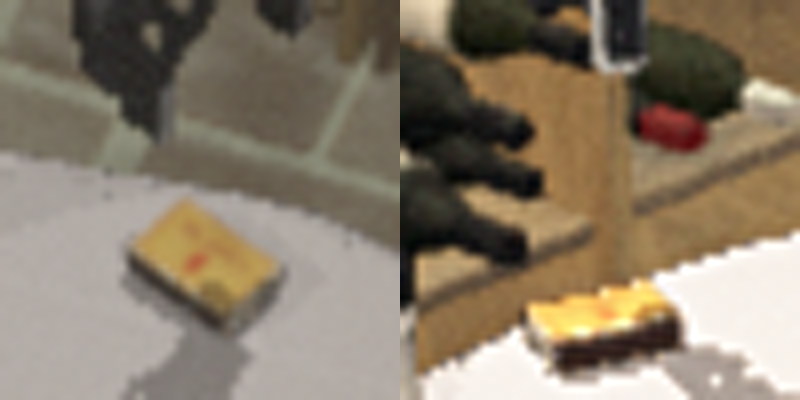

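The gripper hovers over the matchbox (top crop px about (205,260)), with its fingers straddling the box. Descend and grip.

```bash
python3 -m crank '[{"dx":0.015,"dy":-0.025,"dz":0.6,"twist":-0.02,"hand":0.8},{"dx":0.015,"dy":-0.025,"dz":0.8,"twist":-0.02,"hand":0.8},{"dx":0.015,"dy":-0.025,"dz":0.9,"twist":-0.02,"hand":0.8},{"dx":0.015,"dy":-0.025,"dz":0.99,"twist":-0.02,"hand":0.8},{"dx":0.015,"dy":-0.025,"dz":0.99,"twist":-0.02,"hand":0.8},{"dx":0.015,"dy":-0.025,"dz":0.99,"twist":-0.02,"hand":0.8}]' 
python3 -m crank '[{"dx":0,"dy":0,"dz":0,"twist":0,"hand":0},{"dx":0,"dy":0,"dz":0,"twist":0,"hand":0},{"dx":0,"dy":0,"dz":0,"twist":0,"hand":0},{"dx":0,"dy":0,"dz":0,"twist":0,"hand":0},{"dx":0,"dy":0,"dz":0,"twist":0,"hand":0},{"dx":0,"dy":0,"dz":0,"twist":0,"hand":0},{"dx":0,"dy":0,"dz":0,"twist":0,"hand":0},{"dx":0,"dy":0,"dz":0,"twist":0,"hand":0}]' 
python3 go.py .4455 -.2749 .12 112.1
```

```text
time: 7.0
tcp_pos: [0.6961, -0.0245, 0.0057]
orientation: [0.0, 0.837, 0.548, 0.0]
ft_force: [0.1, -0.5, -0.0]
width: 0.0683
finger_force: 0.0
time: 7.67
tcp_pos: [0.6967, -0.0243, 0.007]
orientation: [0.001, 0.837, 0.548, 0.001]
ft_force: [-1.3, 0.7, 7.9]
width: 0.0363
finger_force: 60.1
t 7.7 tcp [ 0.6967 -0.0243  0.007 ] F [-1.3  0.7  7.9] w 0.0363 close -23.6 tilt -1.0 q7 -0.04
shift units [-2.75  -1.079 -0.949]
twist units 1.546
```

Grip width is right (36.3 mm), but there was 7.9 N upward, so the tips may be on the cloth. I'll regrip 4 mm higher so they clear the board's surface when placing.

```bash
python3 -m crank '[{"dx":0,"dy":0,"dz":0,"twist":0,"hand":0.55},{"dx":0,"dy":0,"dz":-0.01,"twist":0,"hand":0.55},{"dx":0,"dy":0,"dz":-0.03,"twist":0,"hand":0.55},{"dx":0,"dy":0,"dz":-0.03,"twist":0,"hand":0.55}]' 
python3 -m crank '[{"dx":0,"dy":0,"dz":0,"twist":0,"hand":0},{"dx":0,"dy":0,"dz":0,"twist":0,"hand":0},{"dx":0,"dy":0,"dz":0,"twist":0,"hand":0},{"dx":0,"dy":0,"dz":0,"twist":0,"hand":0},{"dx":0,"dy":0,"dz":0,"twist":0,"hand":0},{"dx":0,"dy":0,"dz":0,"twist":0,"hand":0}]' 
python3 -m crank '[{"dx":0,"dy":0,"dz":-0.3,"twist":0,"hand":0},{"dx":0,"dy":0,"dz":-0.9,"twist":0,"hand":0},{"dx":0,"dy":0,"dz":-0.9,"twist":0,"hand":0},{"dx":0,"dy":0,"dz":-0.9,"twist":0,"hand":0},{"dx":0,"dy":0,"dz":-0.9,"twist":0,"hand":0}]' 
python3 go.py .4455 -.2749 .12 112.1
python3 - <<'E'
from h import *
a,b=read_camera('top'),read_camera('scene')
cv2.imwrite('pics/m2.png',np.hstack([cv2.resize(i[y:y+50,x:x+50,::-1],(400,400),interpolation=cv2.INTER_CUBIC) for i,x,y in((a,306,115),(b,242,125))]))
E
```

```text
time: 8.0
tcp_pos: [0.6956, -0.0242, 0.0088]
orientation: [0.0, 0.837, 0.548, 0.0]
ft_force: [0.7, -0.5, 0.3]
width: 0.0471
finger_force: 0.0
time: 8.5
tcp_pos: [0.6956, -0.0242, 0.0089]
orientation: [0.0, 0.837, 0.548, 0.0]
ft_force: [-1.2, -0.0, 7.7]
width: 0.0363
finger_force: 59.9
time: 8.92
tcp_pos: [0.6964, -0.0242, 0.1182]
orientation: [0.001, 0.837, 0.548, 0.002]
ft_force: [-0.0, 0.4, 0.1]
width: 0.0364
finger_force: 60.5
t 8.9 tcp [ 0.6964 -0.0242  0.1182] F [-0.   0.4  0.1] w 0.0364 close -23.6 tilt -1.0 q7 -0.1
shift units [-2.752 -1.079 -0.023]
twist units 1.546
```

View pics/m2.png

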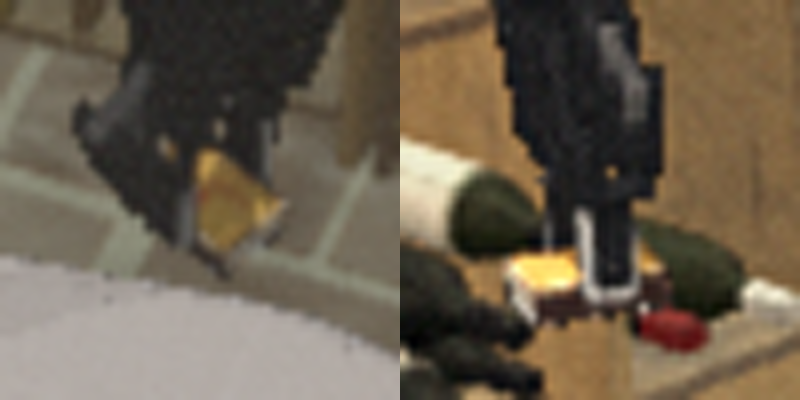

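The matchbox is held level in the pads (top crop px (235,205)). I raise it above corkscrew height and carry it to the dark board.

```bash
python3 -m crank '[{"dx":0,"dy":0,"dz":-0.7,"twist":0,"hand":0},{"dx":0,"dy":0,"dz":-0.7,"twist":0,"hand":0},{"dx":0,"dy":0,"dz":-0.7,"twist":0,"hand":0},{"dx":0,"dy":0,"dz":-0.7,"twist":0,"hand":0}]' >/dev/null
python3 -m crank '[{"dx":-0.92,"dy":-0.36,"dz":0,"twist":0,"hand":0},{"dx":-0.92,"dy":-0.36,"dz":0,"twist":0,"hand":0},{"dx":-0.92,"dy":-0.36,"dz":0,"twist":0,"hand":0},{"dx":-0.92,"dy":-0.36,"dz":0,"twist":0,"hand":0}]' >/dev/null
python3 -m crank '[{"dx":-0.92,"dy":-0.36,"dz":0,"twist":0,"hand":0},{"dx":-0.92,"dy":-0.36,"dz":0,"twist":0,"hand":0},{"dx":-0.92,"dy":-0.36,"dz":0,"twist":0,"hand":0},{"dx":-0.92,"dy":-0.36,"dz":0,"twist":0,"hand":0}]' >/dev/null
python3 -m crank '[{"dx":-0.92,"dy":-0.36,"dz":0,"twist":0.8,"hand":0},{"dx":-0.92,"dy":-0.36,"dz":0,"twist":0.8,"hand":0},{"dx":-0.92,"dy":-0.36,"dz":0,"twist":0.8,"hand":0},{"dx":-0.92,"dy":-0.36,"dz":0,"twist":0.8,"hand":0},{"dx":-0.92,"dy":-0.36,"dz":0,"twist":0.8,"hand":0}]' 
python3 -m crank '[{"dx":0,"dy":0,"dz":0.4,"twist":0.75,"hand":0},{"dx":0,"dy":0,"dz":0.8,"twist":0.75,"hand":0},{"dx":0,"dy":0,"dz":0.8,"twist":0.75,"hand":0},{"dx":0,"dy":0,"dz":0.8,"twist":0.75,"hand":0},{"dx":0,"dy":0,"dz":0.8,"twist":0.75,"hand":0},{"dx":0,"dy":0,"dz":0.8,"twist":0.75,"hand":0}]' 
python3 go.py .4455 -.2749 .024 112.1
```

```text
time: 10.43
tcp_pos: [0.4422, -0.2765, 0.1988]
orientation: [-0.001, 0.93, 0.368, -0.001]
ft_force: [0.5, 0.8, -0.3]
width: 0.0362
finger_force: 60.5
time: 10.93
tcp_pos: [0.4447, -0.2754, 0.1044]
orientation: [0.0, 0.981, 0.194, 0.0]
ft_force: [-0.4, 0.0, 0.1]
width: 0.0363
finger_force: 60.5
t 10.9 tcp [ 0.4447 -0.2754  0.1044] F [-0.4  0.   0.1] w 0.0363 close -67.7 tilt -1.0 q7 -0.08
shift units [ 0.008 -0.002  0.67 ]
twist units 0.008
```

```bash
python3 -m crank '[{"dx":0.01,"dy":0,"dz":0.3,"twist":0,"hand":0},{"dx":0.01,"dy":0,"dz":0.45,"twist":0,"hand":0},{"dx":0.01,"dy":0,"dz":0.5,"twist":0,"hand":0},{"dx":0.01,"dy":0,"dz":0.5,"twist":0,"hand":0}]'
python3 -m crank '[{"dx":0,"dy":0,"dz":0.05,"twist":0,"hand":0},{"dx":0,"dy":0,"dz":0.1,"twist":0,"hand":0},{"dx":0,"dy":0,"dz":0.13,"twist":0,"hand":0},{"dx":0,"dy":0,"dz":0.13,"twist":0,"hand":0}]'
python3 go.py .4455 -.2749 .024 112.1
python3 - <<'E'
from h import *
a,b=read_camera('top'),read_camera('scene')
cv2.imwrite('pics/m3.png',np.hstack([cv2.resize(i[y:y+75,x:x+75,::-1],(400,400),interpolation=cv2.INTER_CUBIC) for i,x,y in((a,330,195),(b,320,145))]))
E
```

```text
time: 11.27
tcp_pos: [0.4453, -0.2752, 0.0442]
orientation: [-0.0, 0.981, 0.192, 0.0]
ft_force: [-0.8, -0.1, -0.2]
width: 0.0362
finger_force: 60.5
time: 11.6
tcp_pos: [0.4452, -0.2753, 0.0285]
orientation: [0.0, 0.982, 0.191, 0.0]
ft_force: [0.4, -0.3, -0.6]
width: 0.0365
finger_force: 60.5
t 11.6 tcp [ 0.4452 -0.2753  0.0285] F [ 0.4 -0.3 -0.6] w 0.0365 close -68.0 tilt -1.0 q7 0.02
shift units [ 0.004 -0.002  0.037]
twist units -0.003
```

View pics/m3.png

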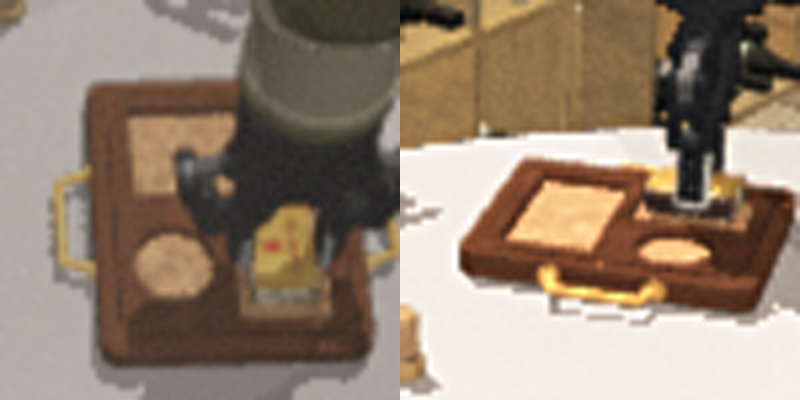

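The matchbox is over its recess and well centred (top crop px (288,265)). Lower further.

```bash
python3 -m crank '[{"dx":0,"dy":0,"dz":0.02,"twist":0,"hand":0},{"dx":0,"dy":0,"dz":0.035,"twist":0,"hand":0},{"dx":0,"dy":0,"dz":0.035,"twist":0,"hand":0}]'
python3 -m crank '[{"dx":0,"dy":0,"dz":0.012,"twist":0,"hand":0},{"dx":0,"dy":0,"dz":0.02,"twist":0,"hand":0},{"dx":0,"dy":0,"dz":0.02,"twist":0,"hand":0}]'
```

```text
time: 11.95
tcp_pos: [0.445, -0.2752, 0.0241]
orientation: [-0.0, 0.982, 0.191, -0.0]
ft_force: [-0.3, 0.8, -0.8]
width: 0.0362
finger_force: 60.5
time: 12.2
tcp_pos: [0.445, -0.2753, 0.0219]
orientation: [-0.0, 0.982, 0.191, 0.0]
ft_force: [0.4, -0.2, 0.0]
width: 0.0362
finger_force: 60.5
```

```bash
python3 -m crank '[{"dx":0,"dy":0,"dz":0,"twist":0,"hand":0.5},{"dx":0,"dy":0,"dz":0,"twist":0,"hand":0.58},{"dx":0,"dy":0,"dz":0,"twist":0,"hand":0.58},{"dx":0,"dy":0,"dz":-0.4,"twist":0,"hand":0.58},{"dx":0,"dy":0,"dz":-0.8,"twist":0,"hand":0.58},{"dx":0,"dy":0,"dz":-0.8,"twist":0,"hand":0.58},{"dx":0,"dy":0,"dz":-0.8,"twist":0,"hand":0.58}]'
python3 go.py .5711 -.0648 .013 112.1
python3 - <<'E'
from h import *
a,b=read_camera('top'),read_camera('scene')
cv2.imwrite('pics/m4.png',np.hstack([cv2.resize(i[y:y+75,x:x+75,::-1],(400,400),interpolation=cv2.INTER_CUBIC) for i,x,y in((a,330,195),(b,320,145))]))
E
```

```text
time: 12.78
tcp_pos: [0.4463, -0.2761, 0.121]
orientation: [0.002, 0.982, 0.191, 0.002]
ft_force: [0.4, 0.7, 0.6]
width: 0.0494
finger_force: 0.0
t 12.8 tcp [ 0.4463 -0.2761  0.121 ] F [0.4 0.7 0.6] w 0.0494 close -68.0 tilt -1.0 q7 -0.09
shift units [ 1.621 -1.247  0.9  ]
twist units -0.004
```

View pics/m4.png

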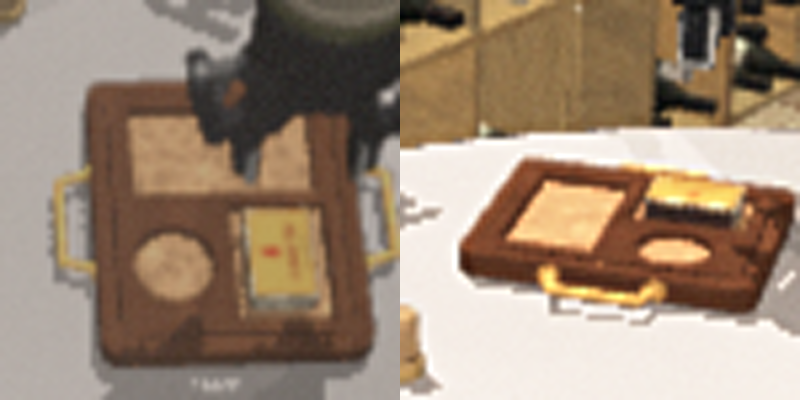

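The matchbox sits flat inside its recess (top crop px (283,260)). Next I pick stopper A with the same finger angle.

```bash
python3 -m crank '[{"dx":0.81,"dy":-0.62,"dz":0,"twist":0,"hand":0.6},{"dx":0.81,"dy":-0.62,"dz":0,"twist":0,"hand":0.6},{"dx":0.81,"dy":-0.62,"dz":0,"twist":0,"hand":0.6},{"dx":0.81,"dy":-0.62,"dz":0,"twist":0,"hand":0.6}]' >/dev/null
python3 -m crank '[{"dx":0.81,"dy":-0.62,"dz":0,"twist":0,"hand":0.6},{"dx":0.81,"dy":-0.62,"dz":0,"twist":0,"hand":0.6},{"dx":0.81,"dy":-0.62,"dz":0.2,"twist":0,"hand":0.6},{"dx":0.81,"dy":-0.62,"dz":0.4,"twist":0,"hand":0.6},{"dx":0.81,"dy":-0.62,"dz":0.4,"twist":0,"hand":0.6},{"dx":0.81,"dy":-0.62,"dz":0.4,"twist":0,"hand":0.6}]'
python3 go.py .5711 -.0648 .014 112.1
```

```text
time: 13.72
tcp_pos: [0.5679, -0.0648, 0.0681]
orientation: [-0.0, 0.982, 0.191, -0.002]
ft_force: [-1.1, -0.9, -0.0]
width: 0.0512
finger_force: 0.0
t 13.7 tcp [ 0.5679 -0.0648  0.0681] F [-1.1 -0.9 -0. ] w 0.0512 close -68.0 tilt -1.0 q7 -0.44
shift units [0.026 0.011 0.45 ]
twist units -0.003
```

```bash
python3 -m crank '[{"dx":0.025,"dy":0.01,"dz":0.1,"twist":0,"hand":0.6},{"dx":0.025,"dy":0.01,"dz":0.3,"twist":0,"hand":0.6},{"dx":0.025,"dy":0.01,"dz":0.43,"twist":0,"hand":0.6},{"dx":0.025,"dy":0.01,"dz":0.45,"twist":0,"hand":0.6},{"dx":0.025,"dy":0.01,"dz":0.45,"twist":0,"hand":0.6},{"dx":0.025,"dy":0.01,"dz":0.45,"twist":0,"hand":0},{"dx":0.025,"dy":0.01,"dz":0.45,"twist":0,"hand":0},{"dx":0.025,"dy":0.01,"dz":0.45,"twist":0,"hand":0},{"dx":0.025,"dy":0.01,"dz":0.45,"twist":0,"hand":0},{"dx":0.025,"dy":0.01,"dz":0.45,"twist":0,"hand":0},{"dx":0.025,"dy":0.01,"dz":0.45,"twist":0,"hand":0}]'
python3 -m crank '[{"dx":0,"dy":0,"dz":0,"twist":0,"hand":0},{"dx":0,"dy":0,"dz":-0.3,"twist":0,"hand":0},{"dx":0,"dy":0,"dz":-0.6,"twist":0,"hand":0},{"dx":0,"dy":0,"dz":-0.8,"twist":0,"hand":0},{"dx":0,"dy":0,"dz":-0.8,"twist":0,"hand":0},{"dx":0,"dy":0,"dz":-0.8,"twist":0,"hand":0}]'
python3 go.py .4225 -.2184 .08 112.1
```

```text
time: 14.63
tcp_pos: [0.5734, -0.0652, 0.0174]
orientation: [0.001, 0.982, 0.191, 0.001]
ft_force: [-1.3, -1.5, 6.1]
width: 0.0216
finger_force: 58.3
time: 15.13
tcp_pos: [0.5738, -0.0642, 0.1138]
orientation: [0.0, 0.982, 0.191, 0.002]
ft_force: [-0.2, 0.1, -0.9]
width: 0.0212
finger_force: 58.8
t 15.1 tcp [ 0.5738 -0.0642  0.1138] F [-0.2  0.1 -0.9] w 0.0212 close -68.0 tilt -1.0 q7 -0.49
shift units [-1.652  0.718  0.277]
twist units -0.002
```

```bash
python3 -m crank '[{"dx":-0.83,"dy":0.36,"dz":0,"twist":0,"hand":0},{"dx":-0.83,"dy":0.36,"dz":0,"twist":0,"hand":0},{"dx":-0.83,"dy":0.36,"dz":0,"twist":0,"hand":0},{"dx":-0.83,"dy":0.36,"dz":0,"twist":0,"hand":0}]' >/dev/null
python3 -m crank '[{"dx":-0.82,"dy":0.36,"dz":0,"twist":0,"hand":0},{"dx":-0.82,"dy":0.36,"dz":0,"twist":0,"hand":0},{"dx":-0.82,"dy":0.36,"dz":0,"twist":0,"hand":0},{"dx":-0.82,"dy":0.36,"dz":0.2,"twist":0,"hand":0},{"dx":-0.82,"dy":0.36,"dz":0.4,"twist":0,"hand":0},{"dx":-0.82,"dy":0.36,"dz":0.4,"twist":0,"hand":0}]'
python3 go.py .4225 -.2184 .031 112.1
```

```text
time: 15.97
tcp_pos: [0.4203, -0.2182, 0.061]
orientation: [-0.001, 0.982, 0.19, -0.002]
ft_force: [0.0, -0.0, 0.1]
width: 0.0215
finger_force: 58.7
t 16.0 tcp [ 0.4203 -0.2182  0.061 ] F [ 0.  -0.   0.1] w 0.0215 close -68.1 tilt -1.0 q7 -0.03
shift units [0.017 0.009 0.25 ]
twist units -0.006
```

```bash
python3 -m crank '[{"dx":0.015,"dy":0.01,"dz":0.1,"twist":0,"hand":0},{"dx":0.015,"dy":0.01,"dz":0.18,"twist":0,"hand":0},{"dx":0.015,"dy":0.01,"dz":0.22,"twist":0,"hand":0},{"dx":0.015,"dy":0.01,"dz":0.24,"twist":0,"hand":0},{"dx":0.015,"dy":0.01,"dz":0.24,"twist":0,"hand":0},{"dx":0.015,"dy":0.01,"dz":0.24,"twist":0,"hand":0}]'
python3 - <<'E'
from h import *
a,b=read_camera('top'),read_camera('scene')
cv2.imwrite('pics/m5.png',np.hstack([cv2.resize(i[y:y+75,x:x+75,::-1],(400,400),interpolation=cv2.INTER_CUBIC) for i,x,y in((a,330,195),(b,320,145))]))
E
```

```text
time: 16.47
tcp_pos: [0.4238, -0.2191, 0.0354]
orientation: [-0.0, 0.982, 0.191, 0.0]
ft_force: [0.0, 1.1, -1.6]
width: 0.0215
finger_force: 58.8
```

View pics/m5.png

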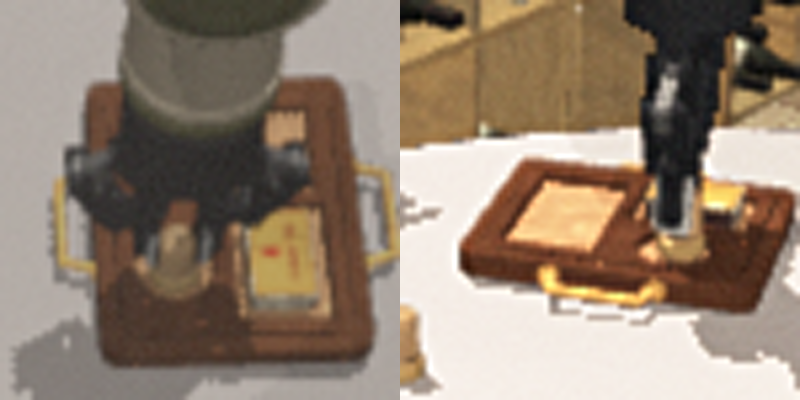

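The stopper is over the round recess but roughly 4 mm toward the near side (top crop cap near (174,278) against recess centre (172,266)). I shift it 3.5 mm, lower and release.

```bash
python3 -m crank '[{"dx":0.03,"dy":0,"dz":0,"twist":0,"hand":0},{"dx":0.03,"dy":0,"dz":0.02,"twist":0,"hand":0},{"dx":0.03,"dy":0,"dz":0.04,"twist":0,"hand":0},{"dx":0.03,"dy":0,"dz":0.04,"twist":0,"hand":0},{"dx":0.03,"dy":0,"dz":0.04,"twist":0,"hand":0}]'
python3 -m crank '[{"dx":0,"dy":0,"dz":0,"twist":0,"hand":0.35},{"dx":0,"dy":0,"dz":0,"twist":0,"hand":0.42},{"dx":0,"dy":0,"dz":0,"twist":0,"hand":0.42},{"dx":0,"dy":0,"dz":-0.4,"twist":0,"hand":0.42},{"dx":0,"dy":0,"dz":-0.7,"twist":0,"hand":0.42},{"dx":0,"dy":0,"dz":-0.9,"twist":0,"hand":0.42},{"dx":0,"dy":0,"dz":-0.9,"twist":0,"hand":0.42}]'
python3 -m crank '[{"dx":0,"dy":0,"dz":-0.9,"twist":-0.8,"hand":0.6},{"dx":0,"dy":0,"dz":-0.9,"twist":-0.8,"hand":0.6},{"dx":0,"dy":0,"dz":-0.9,"twist":-0.8,"hand":0.6},{"dx":0,"dy":0,"dz":-0.9,"twist":-0.8,"hand":0.6},{"dx":0,"dy":0,"dz":-0.9,"twist":-0.8,"hand":0.6}]'
python3 go.py .6623 -.1824 .22 174
```

```text
time: 16.98
tcp_pos: [0.4275, -0.2178, 0.0304]
orientation: [0.0, 0.982, 0.191, 0.0]
ft_force: [1.7, -0.2, 3.4]
width: 0.0213
finger_force: 59.3
time: 17.57
tcp_pos: [0.4283, -0.2189, 0.142]
orientation: [0.001, 0.982, 0.191, 0.002]
ft_force: [1.0, 0.7, 0.6]
width: 0.0357
finger_force: 0.0
time: 17.98
tcp_pos: [0.4276, -0.2177, 0.2472]
orientation: [0.0, 0.924, 0.383, 0.001]
ft_force: [-0.3, 0.4, 0.1]
width: 0.0514
finger_force: 0.0
t 18.0 tcp [ 0.4276 -0.2177  0.2472] F [-0.3  0.4  0.1] w 0.0514 close -45.0 tilt -1.0 q7 -0.04
shift units [1.591 1.175 0.232]
twist units -1.361
```

```bash
python3 -m crank '[{"dx":0.8,"dy":0.59,"dz":0,"twist":0,"hand":0.6},{"dx":0.8,"dy":0.59,"dz":0,"twist":0,"hand":0.6},{"dx":0.8,"dy":0.59,"dz":0,"twist":0,"hand":0.6},{"dx":0.8,"dy":0.59,"dz":0,"twist":0,"hand":0.6}]' >/dev/null
python3 -m crank '[{"dx":0.79,"dy":0.58,"dz":0,"twist":-0.7,"hand":0.6},{"dx":0.79,"dy":0.58,"dz":0,"twist":-0.7,"hand":0.6},{"dx":0.79,"dy":0.58,"dz":0,"twist":-0.7,"hand":0.6},{"dx":0.79,"dy":0.58,"dz":0,"twist":-0.7,"hand":0.6}]'
python3 -m crank '[{"dx":0,"dy":0,"dz":0,"twist":-0.66,"hand":0.6},{"dx":0,"dy":0,"dz":0,"twist":-0.66,"hand":0.6},{"dx":0,"dy":0,"dz":0,"twist":-0.66,"hand":0.6},{"dx":0,"dy":0,"dz":0,"twist":-0.66,"hand":0.6},{"dx":0,"dy":0,"dz":0,"twist":-0.66,"hand":0.6}]'
python3 go.py .6623 -.1824 .116 174
python3 - <<'E'
from h import *
a,b=read_camera('top'),read_camera('scene')
cv2.imwrite('pics/m6.png',np.hstack([cv2.resize(i[y:y+75,x:x+75,::-1],(400,400),interpolation=cv2.INTER_CUBIC) for i,x,y in((a,337,115),(b,275,105))]))
E
```

```text
time: 18.65
tcp_pos: [0.6669, -0.1792, 0.2429]
orientation: [-0.001, 0.841, 0.541, 0.001]
ft_force: [-1.1, 1.2, -0.3]
width: 0.051
finger_force: 0.0
time: 19.07
tcp_pos: [0.6605, -0.1826, 0.2445]
orientation: [-0.001, 0.745, 0.667, -0.0]
ft_force: [0.1, 0.5, -0.3]
width: 0.051
finger_force: 0.0
t 19.1 tcp [ 0.6605 -0.1826  0.2445] F [ 0.1  0.5 -0.3] w 0.051 close -6.4 tilt -1.0 q7 0.36
shift units [0.003 0.017 1.071]
twist units -0.014
```

View pics/m6.png

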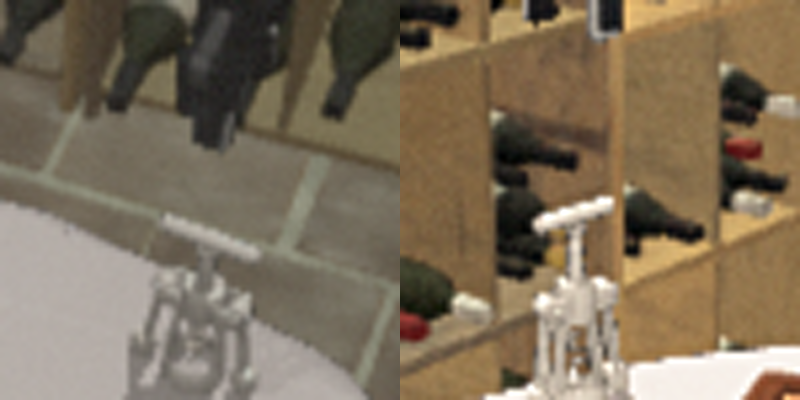

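The gripper is directly above the T bar (top crop px (210,235)). Descend, close and lift.

```bash
python3 -m crank '[{"dx":0.005,"dy":0.015,"dz":0.3,"twist":-0.01,"hand":0.6},{"dx":0.005,"dy":0.015,"dz":0.5,"twist":-0.01,"hand":0.6},{"dx":0.005,"dy":0.015,"dz":0.7,"twist":-0.01,"hand":0.6},{"dx":0.005,"dy":0.015,"dz":0.8,"twist":-0.01,"hand":0.6},{"dx":0.005,"dy":0.015,"dz":0.8,"twist":-0.01,"hand":0.6}]'
python3 -m crank '[{"dx":0,"dy":0,"dz":0.15,"twist":0,"hand":0.6},{"dx":0,"dy":0,"dz":0.25,"twist":0,"hand":0.6},{"dx":0,"dy":0,"dz":0.25,"twist":0,"hand":0.6},{"dx":0,"dy":0,"dz":0.25,"twist":0,"hand":0},{"dx":0,"dy":0,"dz":0.25,"twist":0,"hand":0},{"dx":0,"dy":0,"dz":0.25,"twist":0,"hand":0},{"dx":0,"dy":0,"dz":0.25,"twist":0,"hand":0},{"dx":0,"dy":0,"dz":0.25,"twist":0,"hand":0},{"dx":0,"dy":0,"dz":0.25,"twist":0,"hand":0},{"dx":0,"dy":0,"dz":0.25,"twist":0,"hand":0}]'
python3 go.py .5033 -.2206 .19 22.1
```

```text
time: 19.58
tcp_pos: [0.6616, -0.1815, 0.1472]
orientation: [-0.002, 0.743, 0.67, -0.002]
ft_force: [-0.9, 0.1, 0.0]
width: 0.0512
finger_force: 0.0
time: 20.42
tcp_pos: [0.6637, -0.1826, 0.1216]
orientation: [0.001, 0.742, 0.67, 0.001]
ft_force: [-1.2, -0.9, 5.9]
width: 0.0107
finger_force: 58.8
t 20.4 tcp [ 0.6637 -0.1826  0.1216] F [-1.2 -0.9  5.9] w 0.0107 close -5.9 tilt -1.0 q7 0.43
shift units [-0.452 -1.296 -0.573]
twist units -0.976
```

```bash
python3 -m crank '[{"dx":0,"dy":0,"dz":-0.1,"twist":0,"hand":0},{"dx":0,"dy":0,"dz":-0.3,"twist":0,"hand":0},{"dx":0,"dy":0,"dz":-0.5,"twist":0,"hand":0},{"dx":0,"dy":0,"dz":-0.7,"twist":0,"hand":0},{"dx":0,"dy":0,"dz":-0.7,"twist":0,"hand":0}]'
python3 -m crank '[{"dx":-0.1,"dy":-0.2,"dz":0,"twist":-0.2,"hand":0},{"dx":-0.15,"dy":-0.45,"dz":0,"twist":-0.4,"hand":0},{"dx":-0.22,"dy":-0.65,"dz":0,"twist":-0.49,"hand":0},{"dx":-0.22,"dy":-0.65,"dz":0,"twist":-0.49,"hand":0},{"dx":-0.22,"dy":-0.65,"dz":0,"twist":-0.49,"hand":0}]'
python3 go.py .5033 -.2206 .16 22.1
```

```text
time: 20.83
tcp_pos: [0.665, -0.1833, 0.2097]
orientation: [0.003, 0.742, 0.67, 0.002]
ft_force: [0.6, -0.2, -1.4]
width: 0.0099
finger_force: 59.1
time: 21.25
tcp_pos: [0.5813, -0.2011, 0.2046]
orientation: [-0.0, 0.656, 0.755, -0.0]
ft_force: [0.9, 0.5, -2.1]
width: 0.0108
finger_force: 59.1
t 21.2 tcp [ 0.5813 -0.2011  0.2046] F [ 0.9  0.5 -2.1] w 0.0108 close 8.1 tilt -1.0 q7 0.64
shift units [-0.07  -0.666  0.372]
twist units -0.49
```

```bash
python3 -m crank '[{"dx":-0.03,"dy":-0.25,"dz":0,"twist":-0.2,"hand":0},{"dx":-0.07,"dy":-0.5,"dz":0,"twist":-0.4,"hand":0},{"dx":-0.07,"dy":-0.65,"dz":0,"twist":-0.49,"hand":0},{"dx":-0.07,"dy":-0.65,"dz":0.1,"twist":-0.49,"hand":0},{"dx":-0.07,"dy":-0.65,"dz":0.2,"twist":-0.49,"hand":0},{"dx":-0.07,"dy":-0.65,"dz":0.37,"twist":-0.49,"hand":0},{"dx":-0.07,"dy":-0.65,"dz":0.37,"twist":-0.49,"hand":0},{"dx":-0.07,"dy":-0.65,"dz":0.37,"twist":-0.49,"hand":0}]'
python3 go.py .505 -.220 .145 22.1
python3 - <<'E'
from h import *
a,b=read_camera('top'),read_camera('scene')
cv2.imwrite('pics/m7.png',np.hstack([cv2.resize(i[y:y+75,x:x+75,::-1],(400,400),interpolation=cv2.INTER_CUBIC) for i,x,y in((a,330,195),(b,320,135))]))
E
```

```text
time: 21.92
tcp_pos: [0.507, -0.2195, 0.1592]
orientation: [-0.001, 0.557, 0.83, -0.0]
ft_force: [-0.6, -0.4, -2.1]
width: 0.0106
finger_force: 59.2
t 21.9 tcp [ 0.507  -0.2195  0.1592] F [-0.6 -0.4 -2.1] w 0.0106 close 22.2 tilt -1.0 q7 0.92
shift units [ 0.002 -0.017  0.118]
twist units 0.005
```

View pics/m7.png

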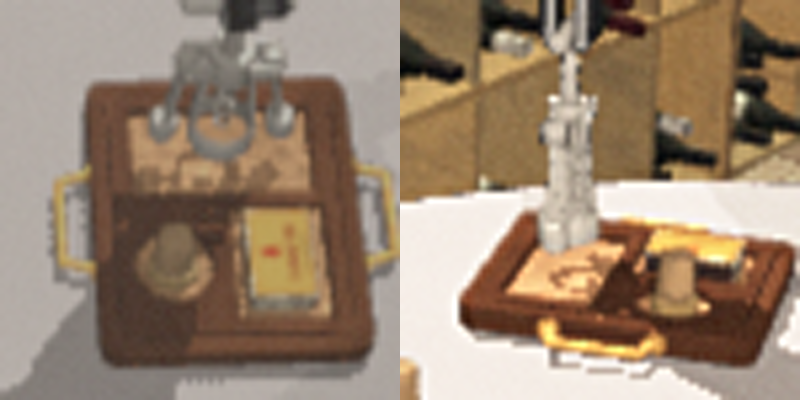

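The stopper sits in its recess at (173,265). The corkscrew hangs upright, centred over its recess (feet x 150–295 against recess 127–310). Lower it.

```bash
python3 -m crank '[{"dx":0,"dy":0,"dz":0.06,"twist":0,"hand":0},{"dx":0,"dy":0,"dz":0.12,"twist":0,"hand":0},{"dx":0,"dy":0,"dz":0.15,"twist":0,"hand":0},{"dx":0,"dy":0,"dz":0.17,"twist":0,"hand":0},{"dx":0,"dy":0,"dz":0.17,"twist":0,"hand":0}]'
python3 -m crank '[{"dx":0,"dy":0,"dz":0.01,"twist":0,"hand":0},{"dx":0,"dy":0,"dz":0.02,"twist":0,"hand":0},{"dx":0,"dy":0,"dz":0.03,"twist":0,"hand":0},{"dx":0,"dy":0,"dz":0.03,"twist":0,"hand":0}]'
```

```text
time: 22.43
tcp_pos: [0.5065, -0.2199, 0.1389]
orientation: [-0.0, 0.558, 0.83, -0.0]
ft_force: [-0.2, 0.7, -2.1]
width: 0.0106
finger_force: 59.2
time: 22.77
tcp_pos: [0.5068, -0.2199, 0.1358]
orientation: [-0.0, 0.558, 0.83, 0.0]
ft_force: [0.1, -0.1, -3.0]
width: 0.0104
finger_force: 59.2
```

```bash
python3 go.py .505 -.220 .1346 22.1
python3 - <<'E'
from h import *
a,b=read_camera('top'),read_camera('scene')
cv2.imwrite('pics/m8.png',np.hstack([cv2.resize(i[y:y+75,x:x+75,::-1],(400,400),interpolation=cv2.INTER_CUBIC) for i,x,y in((a,330,195),(b,320,135))]))
E
```

```text
t 22.8 tcp [ 0.5068 -0.2199  0.1358] F [ 0.1 -0.1 -3. ] w 0.0104 close 22.2 tilt -1.0 q7 0.94
shift units [ 0.005 -0.014  0.01 ]
twist units 0.005
```

View pics/m8.png

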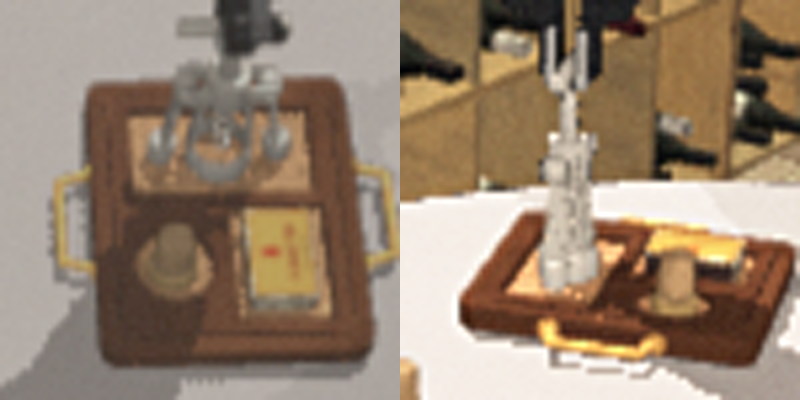

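The corkscrew is within its recess (top crop bell at (220,155), recess y 108–195). Set it down and release. I have one picture left, which I keep for the end.

```bash
python3 -m crank '[{"dx":0,"dy":0,"dz":0.01,"twist":0,"hand":0},{"dx":0,"dy":0,"dz":0.018,"twist":0,"hand":0},{"dx":0,"dy":0,"dz":0.018,"twist":0,"hand":0},{"dx":0,"dy":0,"dz":0.018,"twist":0,"hand":0}]'
python3 -m crank '[{"dx":0,"dy":0,"dz":0,"twist":0,"hand":0.25},{"dx":0,"dy":0,"dz":0,"twist":0,"hand":0.4},{"dx":0,"dy":0,"dz":0,"twist":0,"hand":0.5},{"dx":0,"dy":0,"dz":0,"twist":0,"hand":0.5},{"dx":0,"dy":0,"dz":-0.3,"twist":0,"hand":0.5},{"dx":0,"dy":0,"dz":-0.7,"twist":0,"hand":0.5},{"dx":0,"dy":0,"dz":-0.7,"twist":0,"hand":0.5},{"dx":0,"dy":0,"dz":-0.7,"twist":0,"hand":0.5}]'
python3 go.py .4738 -.0219 .22 22.1
```

```text
time: 23.2
tcp_pos: [0.5073, -0.2204, 0.1345]
orientation: [0.001, 0.558, 0.83, 0.0]
ft_force: [-1.1, 0.2, 6.6]
width: 0.0104
finger_force: 60.2
time: 23.87
tcp_pos: [0.5083, -0.2206, 0.2205]
orientation: [0.003, 0.558, 0.83, 0.001]
ft_force: [-0.5, 0.0, -0.9]
width: 0.0424
finger_force: 0.0
t 23.9 tcp [ 0.5083 -0.2206  0.2205] F [-0.5  0.  -0.9] w 0.0424 close 22.2 tilt -1.0 q7 0.89
shift units [1.641 0.361 0.   ]
twist units 0.005
```

```bash
python3 -m crank '[{"dx":0.82,"dy":0.18,"dz":0,"twist":0,"hand":0.6},{"dx":0.82,"dy":0.18,"dz":0,"twist":0,"hand":0.6},{"dx":0.82,"dy":0.18,"dz":0,"twist":0,"hand":0.6},{"dx":0.82,"dy":0.18,"dz":0,"twist":0,"hand":0.6}]' >/dev/null
python3 -m crank '[{"dx":0.82,"dy":0.18,"dz":0,"twist":0,"hand":0.6},{"dx":0.82,"dy":0.18,"dz":0,"twist":0,"hand":0.6},{"dx":0.82,"dy":0.18,"dz":0.4,"twist":0,"hand":0.6},{"dx":0.82,"dy":0.18,"dz":0.8,"twist":0,"hand":0.6},{"dx":0.82,"dy":0.18,"dz":0.95,"twist":0,"hand":0.6},{"dx":0.82,"dy":0.18,"dz":0.95,"twist":0,"hand":0.6},{"dx":0.82,"dy":0.18,"dz":0.95,"twist":0,"hand":0.6}]'
python3 go.py .4738 -.0219 .015
```

```text
time: 24.78
tcp_pos: [0.4711, -0.0223, 0.1023]
orientation: [-0.002, 0.558, 0.83, -0.002]
ft_force: [0.2, -0.2, -0.6]
width: 0.0514
finger_force: 0.0
t 24.8 tcp [ 0.4711 -0.0223  0.1023] F [ 0.2 -0.2 -0.6] w 0.0514 close 22.2 tilt -1.0 q7 0.59
shift units [-0.007  0.025  0.728]
```

```bash
python3 -m crank '[{"dx":-0.005,"dy":0.02,"dz":0.2,"twist":0,"hand":0.6},{"dx":-0.005,"dy":0.02,"dz":0.45,"twist":0,"hand":0.6},{"dx":-0.005,"dy":0.02,"dz":0.65,"twist":0,"hand":0.6},{"dx":-0.005,"dy":0.02,"dz":0.72,"twist":0,"hand":0.6},{"dx":-0.005,"dy":0.02,"dz":0.72,"twist":0,"hand":0.6},{"dx":-0.005,"dy":0.02,"dz":0.72,"twist":0,"hand":0},{"dx":-0.005,"dy":0.02,"dz":0.72,"twist":0,"hand":0},{"dx":-0.005,"dy":0.02,"dz":0.72,"twist":0,"hand":0},{"dx":-0.005,"dy":0.02,"dz":0.72,"twist":0,"hand":0},{"dx":-0.005,"dy":0.02,"dz":0.72,"twist":0,"hand":0},{"dx":-0.005,"dy":0.02,"dz":0.72,"twist":0,"hand":0}]'
python3 -m crank '[{"dx":0,"dy":0,"dz":0,"twist":0,"hand":0},{"dx":0,"dy":0,"dz":-0.3,"twist":0,"hand":0},{"dx":0,"dy":0,"dz":-0.6,"twist":0,"hand":0},{"dx":0,"dy":0,"dz":-0.8,"twist":0,"hand":0},{"dx":0,"dy":0,"dz":-0.8,"twist":0,"hand":0},{"dx":0,"dy":0,"dz":-0.8,"twist":0,"hand":0}]'
python3 go.py .4975 .1885 .06
```

```text
time: 25.7
tcp_pos: [0.4757, -0.0213, 0.0193]
orientation: [0.001, 0.558, 0.83, 0.001]
ft_force: [-0.9, -1.4, 9.5]
width: 0.0212
finger_force: 58.5
time: 26.2
tcp_pos: [0.4759, -0.0208, 0.1159]
orientation: [0.002, 0.557, 0.83, 0.002]
ft_force: [-0.4, 0.3, -0.7]
width: 0.0207
finger_force: 59.1
t 26.2 tcp [ 0.4759 -0.0208  0.1159] F [-0.4  0.3 -0.7] w 0.0207 close 22.3 tilt -1.0 q7 0.6
shift units [1.546 0.825 0.468]
```

```bash
python3 -m crank '[{"dx":0.77,"dy":0.41,"dz":0,"twist":0,"hand":0},{"dx":0.77,"dy":0.41,"dz":0,"twist":0,"hand":0},{"dx":0.77,"dy":0.41,"dz":0,"twist":0,"hand":0},{"dx":0.77,"dy":0.41,"dz":0,"twist":0,"hand":0}]' >/dev/null
python3 -m crank '[{"dx":0.77,"dy":0.41,"dz":0,"twist":0,"hand":0},{"dx":0.77,"dy":0.41,"dz":0,"twist":0,"hand":0},{"dx":0.77,"dy":0.41,"dz":0,"twist":0,"hand":0},{"dx":0.77,"dy":0.41,"dz":0.2,"twist":0,"hand":0},{"dx":0.77,"dy":0.41,"dz":0.4,"twist":0,"hand":0},{"dx":0.77,"dy":0.41,"dz":0.5,"twist":0,"hand":0},{"dx":0.77,"dy":0.41,"dz":0.5,"twist":0,"hand":0},{"dx":0.77,"dy":0.41,"dz":0.5,"twist":0,"hand":0}]'
python3 go.py .4975 .1885 .0323
python3 - <<'E'
from h import *
G={c:read_camera(c) for c in('top','scene')}
np.savez('img1.npz',**G)
for c in G:
    print(c,'expect cap ctr',proj([[.4975,.1885,.037]],c).round(1))
    for r in masks_of('stopper_1',c)[:4]:
        print(np.round(r['rect'],1),round(r['p'],2))
E
```

```text
time: 27.2
tcp_pos: [0.4954, 0.1862, 0.0527]
orientation: [-0.0, 0.558, 0.83, -0.001]
ft_force: [-0.4, 0.2, 0.8]
width: 0.021
finger_force: 59.1
t 27.2 tcp [0.4954 0.1862 0.0527] F [-0.4  0.2  0.8] w 0.021 close 22.2 tilt -1.0 q7 0.3
shift units [0.011 0.024 0.17 ]
top expect cap ctr [[248.  183.6]]
scene expect cap ctr [[259.7 228.4]]
[253.9 215.    9.1  19.4] 0.55
```

```bash
python3 -m crank '[{"dx":0.01,"dy":0.02,"dz":0.05,"twist":0,"hand":0},{"dx":0.01,"dy":0.02,"dz":0.1,"twist":0,"hand":0},{"dx":0.01,"dy":0.02,"dz":0.14,"twist":0,"hand":0},{"dx":0.01,"dy":0.02,"dz":0.14,"twist":0,"hand":0},{"dx":0.01,"dy":0.02,"dz":0.14,"twist":0,"hand":0}]'
python3 -m crank '[{"dx":0,"dy":0,"dz":0.01,"twist":0,"hand":0},{"dx":0,"dy":0,"dz":0.02,"twist":0,"hand":0},{"dx":0,"dy":0,"dz":0.03,"twist":0,"hand":0},{"dx":0,"dy":0,"dz":0.03,"twist":0,"hand":0}]'
```

```text
time: 27.82
tcp_pos: [0.4974, 0.189, 0.0361]
orientation: [-0.0, 0.558, 0.83, -0.0]
ft_force: [1.1, 0.2, 0.3]
width: 0.0209
finger_force: 59.1
time: 28.15
tcp_pos: [0.4977, 0.1892, 0.0328]
orientation: [-0.0, 0.557, 0.83, -0.0]
ft_force: [0.4, 0.6, -0.8]
width: 0.0209
finger_force: 59.1
```

```bash
python3 -m crank '[{"dx":0,"dy":0,"dz":0.01,"twist":0,"hand":0},{"dx":0,"dy":0,"dz":0.015,"twist":0,"hand":0},{"dx":0,"dy":0,"dz":0.015,"twist":0,"hand":0}]'
python3 -m crank '[{"dx":0,"dy":0,"dz":0,"twist":0,"hand":0.35},{"dx":0,"dy":0,"dz":0,"twist":0,"hand":0.42},{"dx":0,"dy":0,"dz":0,"twist":0,"hand":0.42},{"dx":0,"dy":0,"dz":-0.4,"twist":0,"hand":0.42},{"dx":0,"dy":0,"dz":-0.7,"twist":0,"hand":0.42},{"dx":0,"dy":0,"dz":-0.9,"twist":0,"hand":0.42},{"dx":0,"dy":0,"dz":-0.9,"twist":0,"hand":0.42}]'
python3 -m crank '[{"dx":0,"dy":0,"dz":-0.5,"twist":0,"hand":0.8},{"dx":0,"dy":0,"dz":-0.5,"twist":0,"hand":0.8},{"dx":0,"dy":0,"dz":-0.5,"twist":0,"hand":0.8}]' >/dev/null
python3 go.py .6712 .1155 .20
python3 - <<'E'
from h import *
for c in('top','scene'):
    read_camera(c)
    for q in('pump','stopper_1'): print(c,q,[(np.round(r['rect'],1),round(r['p'],2)) for r in recognise(q,c)[:4]])
    print(proj([[.4977,.1892,.05],[.4977,.1892,.013]],c).round(1).tolist(), sil and proj(world(np.vstack(M['pump']),(.6712,.1155,0,0)),c).min(0).round(1),proj(world(np.vstack(M['pump']),(.6712,.1155,0,0)),c).max(0).round(1))
E
```

```text
time: 28.4
tcp_pos: [0.4978, 0.1893, 0.0323]
orientation: [0.0, 0.558, 0.83, 0.001]
ft_force: [-2.9, -0.3, 16.5]
width: 0.0212
finger_force: 61.8
time: 28.98
tcp_pos: [0.4998, 0.1898, 0.1434]
orientation: [0.002, 0.558, 0.83, 0.003]
ft_force: [-0.2, 0.1, 0.0]
width: 0.0355
finger_force: 0.0
t 29.2 tcp [0.4993 0.1897 0.2022] F [-0.2 -0.4 -0. ] w 0.068 close 22.2 tilt -1.0 q7 0.2
shift units [-1.114  1.092  0.024]
top pump [(array([281.4, 135.7,  13.7,  26.6]), 0.55)]
top stopper_1 [(array([357. , 238.7,  10.1,  11.2]), 0.64)]
[[247.4, 181.2], [248.8, 187.8]] [282.4 133.4] [296.3 161.9]
scene pump [(array([230.8, 178.9,  17. ,  33.1]), 0.72), (array([370.4, 181. ,   5.7,  12.3]), 0.47)]
scene stopper_1 [(array([370.9, 183.1,   2.8,  10.1]), 0.53), (array([254.7, 218.8,   7.6,  22. ]), 0.47)]
[[259.1, 224.1], [260.1, 236.4]] [229.8 177.8] [247.2 214.1]
```

```bash
python3 -m crank '[{"dx":-0.56,"dy":0.55,"dz":0,"twist":0,"hand":1},{"dx":-0.56,"dy":0.55,"dz":0,"twist":0,"hand":1},{"dx":-0.56,"dy":0.55,"dz":0,"twist":0,"hand":1},{"dx":-0.56,"dy":0.55,"dz":0,"twist":0,"hand":1}]' >/dev/null
python3 -m crank '[{"dx":-0.55,"dy":0.54,"dz":0,"twist":0,"hand":1},{"dx":-0.55,"dy":0.54,"dz":0,"twist":0,"hand":1},{"dx":-0.55,"dy":0.54,"dz":0,"twist":0,"hand":1},{"dx":-0.55,"dy":0.54,"dz":0.3,"twist":0,"hand":1},{"dx":-0.55,"dy":0.54,"dz":0.5,"twist":0,"hand":1},{"dx":-0.55,"dy":0.54,"dz":0.5,"twist":0,"hand":1}]'
python3 go.py .6712 .1155 .072
```

```text
time: 30.37
tcp_pos: [0.6653, 0.1156, 0.1335]
orientation: [-0.003, 0.557, 0.83, -0.003]
ft_force: [-0.5, 0.4, -0.7]
width: 0.0855
finger_force: 0.0
t 30.4 tcp [0.6653 0.1156 0.1335] F [-0.5  0.4 -0.7] w 0.0855 close 22.2 tilt -1.0 q7 0.42
shift units [-0.02   0.05   0.512]
```

```bash
python3 -m crank '[{"dx":-0.01,"dy":0.03,"dz":0.1,"twist":0,"hand":1},{"dx":-0.01,"dy":0.03,"dz":0.25,"twist":0,"hand":1},{"dx":-0.01,"dy":0.03,"dz":0.4,"twist":0,"hand":1},{"dx":-0.01,"dy":0.03,"dz":0.5,"twist":0,"hand":1},{"dx":-0.01,"dy":0.03,"dz":0.5,"twist":0,"hand":1},{"dx":-0.01,"dy":0.03,"dz":0.5,"twist":0,"hand":1}]'
python3 -m crank '[{"dx":0,"dy":0,"dz":0,"twist":0,"hand":0.7},{"dx":0,"dy":0,"dz":0,"twist":0,"hand":0.6},{"dx":0,"dy":0,"dz":0,"twist":0,"hand":0.5},{"dx":0,"dy":0,"dz":0,"twist":0,"hand":0.4},{"dx":0,"dy":0,"dz":0,"twist":0,"hand":0.2},{"dx":0,"dy":0,"dz":0,"twist":0,"hand":0},{"dx":0,"dy":0,"dz":0,"twist":0,"hand":0},{"dx":0,"dy":0,"dz":0,"twist":0,"hand":0}]'
python3 -m crank '[{"dx":0,"dy":0,"dz":-0.2,"twist":0,"hand":0},{"dx":0,"dy":0,"dz":-0.4,"twist":0,"hand":0},{"dx":0,"dy":0,"dz":-0.7,"twist":0,"hand":0},{"dx":0,"dy":0,"dz":-0.8,"twist":0,"hand":0},{"dx":0,"dy":0,"dz":-0.8,"twist":0,"hand":0}]'
python3 go.py .478 .1285 .17
```

```text
time: 30.87
tcp_pos: [0.6731, 0.1158, 0.0794]
orientation: [-0.0, 0.557, 0.83, -0.0]
ft_force: [-0.7, 0.2, 0.6]
width: 0.0854
finger_force: 0.0
time: 31.53
tcp_pos: [0.6735, 0.1156, 0.0806]
orientation: [0.001, 0.558, 0.83, 0.001]
ft_force: [-1.5, -0.7, 8.3]
width: 0.0364
finger_force: 59.1
time: 31.95
tcp_pos: [0.675, 0.1157, 0.1792]
orientation: [0.002, 0.558, 0.83, 0.002]
ft_force: [0.1, -0.3, -1.0]
width: 0.0364
finger_force: 60.6
t 31.9 tcp [0.675  0.1157 0.1792] F [ 0.1 -0.3 -1. ] w 0.0364 close 22.2 tilt -1.0 q7 0.41
shift units [ 0.719 -1.48   0.067]
```

```bash
python3 -m crank '[{"dx":0.2,"dy":-0.3,"dz":0,"twist":0,"hand":0},{"dx":0.36,"dy":-0.6,"dz":0,"twist":0,"hand":0},{"dx":0.36,"dy":-0.74,"dz":0,"twist":0,"hand":0},{"dx":0.36,"dy":-0.74,"dz":0,"twist":0,"hand":0}]' >/dev/null
python3 -m crank '[{"dx":0.2,"dy":-0.3,"dz":0,"twist":0,"hand":0},{"dx":0.36,"dy":-0.6,"dz":0,"twist":0,"hand":0},{"dx":0.36,"dy":-0.74,"dz":0,"twist":0,"hand":0},{"dx":0.36,"dy":-0.74,"dz":0,"twist":0,"hand":0},{"dx":0.36,"dy":-0.74,"dz":0.2,"twist":0,"hand":0},{"dx":0.36,"dy":-0.74,"dz":0.4,"twist":0,"hand":0},{"dx":0.36,"dy":-0.74,"dz":0.5,"twist":0,"hand":0},{"dx":0.36,"dy":-0.74,"dz":0.5,"twist":0,"hand":0}]'
python3 go.py .478 .1285 .0936
python3 - <<'E'
from h import *
s=get_state()['tcp_pos']
for c in('top','scene'):
    read_camera(c)
    q=proj(world(np.vstack(M['pump'][:3]),(s[0],s[1],s[2]-.0806,0)),c);print(c,'model',q.min(0).round(1),q.max(0).round(1))
    print([(r['rect'],round(r['p'],2)) for r in masks_of('pump',c)[:3]],[(r['at'],round(r['p'],2)) for r in mark_of('pump',c)[:3]],proj([[s[0],s[1],s[2]-.0806]],c).round(1))
E
```

```text
time: 32.95
tcp_pos: [0.4756, 0.1281, 0.1127]
orientation: [-0.001, 0.558, 0.83, -0.001]
ft_force: [-0.1, -0.2, -0.8]
width: 0.0363
finger_force: 60.8
t 33.0 tcp [0.4756 0.1281 0.1127] F [-0.1 -0.2 -0.8] w 0.0363 close 22.2 tilt -1.0 q7 0.38
shift units [-0.005  0.021  0.159]
top model [254.5 177.4] [269.5 200.9]
[([257.6, 173.0, 10.9, 27.7], 0.63)] [([263.1, 196.2], 0.74)] [[262.7 195.1]]
scene model [273.9 196.9] [290.7 228. ]
[([274.2, 184.9, 17.6, 40.5], 0.8)] [([282.7, 222.6], 0.89), ([363.4, 193.9], 0.72)] [[282.4 223.8]]
```

Both views show the pump where the tool says it is, and upright. Lower it.

```bash
python3 -m crank '[{"dx":-0.005,"dy":0.015,"dz":0.05,"twist":0,"hand":0},{"dx":-0.005,"dy":0.015,"dz":0.09,"twist":0,"hand":0},{"dx":-0.005,"dy":0.015,"dz":0.13,"twist":0,"hand":0},{"dx":-0.005,"dy":0.015,"dz":0.13,"twist":0,"hand":0},{"dx":-0.005,"dy":0.015,"dz":0.13,"twist":0,"hand":0}]'
python3 -m crank '[{"dx":0,"dy":0,"dz":0.01,"twist":0,"hand":0},{"dx":0,"dy":0,"dz":0.02,"twist":0,"hand":0},{"dx":0,"dy":0,"dz":0.03,"twist":0,"hand":0},{"dx":0,"dy":0,"dz":0.03,"twist":0,"hand":0}]'
```

```text
time: 33.67
tcp_pos: [0.4775, 0.1284, 0.0991]
orientation: [-0.0, 0.558, 0.83, -0.0]
ft_force: [0.8, -0.1, -0.1]
width: 0.0364
finger_force: 60.8
time: 34.0
tcp_pos: [0.4778, 0.1286, 0.0958]
orientation: [-0.0, 0.558, 0.83, -0.0]
ft_force: [0.7, 0.9, -1.6]
width: 0.0364
finger_force: 60.8
```

```bash
python3 -m crank '[{"dx":0,"dy":0,"dz":0.01,"twist":0,"hand":0},{"dx":0,"dy":0,"dz":0.02,"twist":0,"hand":0},{"dx":0,"dy":0,"dz":0.02,"twist":0,"hand":0}]'
python3 -m crank '[{"dx":0,"dy":0,"dz":0,"twist":0,"hand":0.5},{"dx":0,"dy":0,"dz":0,"twist":0,"hand":0.7},{"dx":0,"dy":0,"dz":0,"twist":0,"hand":0.8},{"dx":0,"dy":0,"dz":0,"twist":0,"hand":0.8},{"dx":0,"dy":0,"dz":-0.3,"twist":0,"hand":0.8},{"dx":0,"dy":0,"dz":-0.6,"twist":0,"hand":0.8},{"dx":0,"dy":0,"dz":-0.9,"twist":0,"hand":0.8},{"dx":0,"dy":0,"dz":-0.9,"twist":0,"hand":0.8}]'
python3 -m crank '[{"dx":-0.3,"dy":0.4,"dz":-0.4,"twist":0,"hand":0.8},{"dx":-0.6,"dy":0.8,"dz":-0.4,"twist":0,"hand":0.8},{"dx":-0.6,"dy":0.8,"dz":-0.4,"twist":0,"hand":0.8},{"dx":-0.6,"dy":0.8,"dz":-0.4,"twist":0,"hand":0.8},{"dx":-0.6,"dy":0.8,"dz":-0.4,"twist":0,"hand":0.8}]'
python3 - <<'E'
from h import *
a,b=read_camera('top'),read_camera('scene')
r=lambda i,x,y:cv2.resize(i[y:y+75,x:x+100,::-1],(400,300),interpolation=cv2.INTER_CUBIC)
cv2.imwrite('pics/f.png',np.vstack([np.hstack([r(a,205,145),r(a,325,185)]),np.hstack([r(b,225,185),r(b,310,130)])]))
for c,q in(('scene','glass'),('scene','bottle'),('top','bottle'),('top','glass')): print(c,q,[(x['rect'],round(x['p'],2)) for x in recognise(q,c)[:1]])
E
```

```text
time: 34.25
tcp_pos: [0.4779, 0.1286, 0.0936]
orientation: [0.0, 0.558, 0.83, 0.0]
ft_force: [0.2, 0.8, 1.3]
width: 0.0365
finger_force: 60.9
time: 34.92
tcp_pos: [0.4803, 0.1287, 0.2067]
orientation: [0.002, 0.558, 0.83, 0.003]
ft_force: [0.5, 0.9, -0.3]
width: 0.0682
finger_force: 0.0
time: 35.33
tcp_pos: [0.5965, 0.097, 0.25]
orientation: [0.001, 0.558, 0.83, 0.001]
ft_force: [-1.5, -0.0, 0.2]
width: 0.0681
finger_force: 0.0
scene glass [([233.0, 230.6, 36.3, 79.3], 0.57)]
scene bottle [([413.2, 87.9, 31.1, 96.1], 0.71)]
top bottle [([421.8, 232.5, 44.1, 72.1], 0.63)]
top glass [([159.9, 175.8, 22.9, 50.6], 0.95)]
```

View pics/f.png

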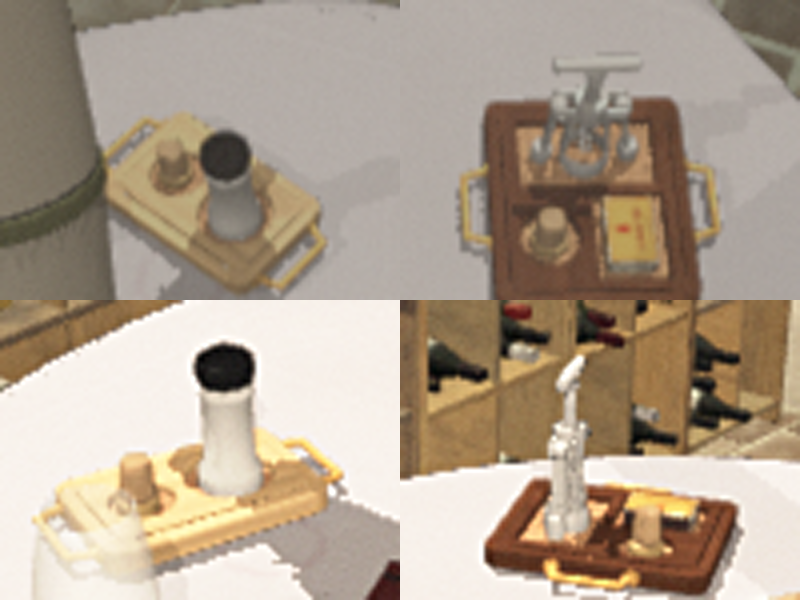

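All five things are seated in their recesses: pump (230,190) and stopper (172,165) on the pale board; corkscrew (585,150), stopper (550,235) and matchbox (632,235) on the dark one. The glass and bottle have not moved and the gripper is clear.

```bash
python3 -c "
from plant import *
print(hand_in())"
```

```text
the job is handed in; nothing more can be done
None
```

I placed both kits and handed the job in at about 35 s: the corkscrew, matchbox and one stopper are in the dark board, and the pump and other stopper are in the pale board. In the last pictures all five stand upright in their recesses and the glass and bottle have not moved; hand-in returned no verdict.

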